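# Refill the compound feeder beside the polishing lathe

## Robot

A 6-joint arm with a two-finger parallel gripper is mounted at the origin on the work surface. World frame = base frame: x ahead of the robot, y to its left, z up, the work surface at z = 0. Lengths are in m, angles in rad, forces in N, time in s.
With the tool pointing down it reaches from about 0.35 to 0.85 m from the base axis. Payload 8.1 kg.
Tool frame: the origin (TCP) lies on the centre line of the jaws, within the pads' length; the fingertips stand 11 mm ahead of it and the grasp point (between the pads) lies 8 mm behind it (tip_reach is the z of the fingertips in the tool frame, in m); z points along the fingers, y is the direction in which the jaws open and shut (so a half turn about z gives the same grasp; the last joint's range is limited). The gripper opens to 93 mm and grips with 3 to 60 N. Pads are 15 mm wide; open, the fingers measure 128 mm over their backs; the gripper's body (75 mm by 188 mm) begins 65 mm behind the grasp point.
Start: joints at [1.262, 0.13, 1.488, -0, 1.523, -0.085], TCP at [0.133, 0.585, 0.23] pointing down, gripper open.
Joint ranges: [-2.96, 2.96], [-0.89, 2.26], [0.02, 2.5], [-1.34, 4.48], [0, 2.73], [-2.66, 2.66]. Speed limits (rad/s): [2.39, 2.39, 2.79, 3.14, 3.14, 3.14].

## Interface

Orientations are given as a rotation vector (axis times angle).
In Python, from plant import read_state, read_camera, camera_params, close_job, silhouettes, tip_of, tip_reach gives the robot as it stands.
- The arm moves only by the shell command python3 -m creep 'ROWS' [FORCE]. ROWS is JSON, a list of rows, each a list of 5 numbers: the shift along the tool's x, y, z in m, then the turn about the tool's z in rad, then the closure in counts, from 0 (fully open) to 255 (shut). In form: [[dx, dy, dz, twist, gripper], ...]. A call has 1 to 12 rows; each row shifts and turns the commanded pose from where the row before left it, along the tool's axes as they then stand; what a row does not reach is not made up. A row lasts 1/12 s, in which the tool goes at most 41.7 mm and 7.16 degrees, less where a joint would pass 70% of its speed; a pose out of reach is approached as far as the arm can. A call is refused whole if a number of a shift passes 0.0417 or a number of a turn 0.125, either way. A call with a gripper value outside its range is refused whole. The fingers move at their own pace and stop on an object; FORCE is the grip in N (left out, the last holds). Time passes only in rows, so rows that do not move let the fingers close. It gives the time, the measured TCP pose, the force and the opening at its end, in the units of the state.
- read_state(): the state, without advancing time (a new reading comes with each control period).
- read_camera(name): name is "side" or "top" or "wrist"; returns the picture (400x640x3 uint8, red, green, blue); there is no depth.
- camera_params(name): a dict with "fov_y" (degrees; the focal length in pixels is half the picture's height over the tangent of half this angle, whatever the lens; pixels are square), "cx", "cy" (the principal point, pixels), "k1" (the pictures are not rectified: a ray, as slopes to the right and down, at radius r is drawn at 1 + k1 r^2 times it, then the intrinsics apply), "position" and "rotation" of the camera in the world. Camera axes: x right, y down, z forward; pixel columns grow to the right and rows downward; lengths in m; the calibration is good to about 2 mm. A picture is of the moment at which its call begins: read the wrist's pose just before it. camera_params takes no time and is no camera call; for the wrist camera it gives the pose at the moment of the call.
- close_job(): hands the job in, once; it reports no verdict.
Trained networks look in the newest picture that a camera, given by its name, has taken for a name from the list of things; names that differ only in an ending like _2 or _b are one class to them, and where a whole thing is asked for, a point or a joint stands for the part that bears it (a point fixed in the world has none). Each returns a list of dicts, best first, with "confidence" (0 to 1); they miss things now and then, are a little off and sometimes report something else, mostly with a low value. They report only what shows in the picture. A call takes as long as a camera call. They do not tell look-alikes from the thing itself.
- silhouettes(camera, query): "region" (400x640 bool, what is visible of it) and "pixel" ([column, row] in pixels, amid what is visible of it).
- tip_of(camera, query): "pixel" ([column, row] in pixels: a listed point, or the origin of a listed thing).
The state is a dict: "t": time; "q": joint angles; "dq": joint speeds; "joint_torque": joint torques, N m; "tool_pos": TCP position; "orientation": TCP orientation; "force": force on the tool from outside, world axes, zero at the start; "wrist_torque": the same for the moment, N m; "opening": finger opening in m.
Only numpy, scipy, OpenCV 4.12 (cv2) and the standard library are available. Lean on these libraries where they do the work, as an engineer would, in place of code of your own. Each camera call takes 0.05 s, during which the arm holds its last target.

## Task

Refill the leaning feeder tube of the polishing bench: take the two full-length compound sticks from the wooden rack and push them endwise into the tube's mouth one after the other, so that the stick already inside is driven deeper each time, until the last one no longer stands out of the mouth. Leave the short stump in its well, and do not disturb the jar, the felt wheel and the bowl.

Things in the scene. Friction and masses are not known exactly. Their poses are not given: they have to be found in the camera images.
- feeder: Grey metal stand, fixed to the bench: base plate 190 mm (x) by 110 mm (y) by 10 mm with four upright cheeks that carry the leaning tube. Origin: on the bench under the plate (the plate's centre is at x = +5 mm); the tube's mouth is at x = -50 mm, y = 0, 190 mm above the bench. Its x axis points the way the tube runs down, away from the mouth.
- tube: Fixed eight-sided bare-metal tube leaning 30 degrees from vertical, lower end closed. Origin: centre of the mouth's rim. z: along the bore, outward and up from the mouth (bore 186 mm deep along -z); x: square out of its upper side, where a 10 mm slot shows what is inside; y is level. Bore 24 mm across, wall 3 mm; the first 8 mm are a funnel, 33 mm wide inside and 40 mm outside at the rim.
- follower (a joint): The old stick in the tube (20 by 55 mm) on a piston; they slide together and stay in the tube. Value in m: how far they are pushed down the bore. At 0 the old stick's upper end is 12 mm below the rim. Starts at 0 to 0.03, stops at 0.104. No spring: slides stiffly (about 3 N), stays where left and holds up what is above. Both new sticks in, the last level with the rim: 0.098.
- old_end (a point): Centre of the upper end of the old stick in the tube, the end that a new stick meets.
- stick1: Full-length compound stick, round, off-white, 20 mm diameter, 55 mm long, both ends flat with a 2.5 mm chamfer, about 35 g, standing upright in a well of the rack; its top is 71 mm above the bench. Origin: its middle; z along its length. Either end may go first, and either stick.
- stick2: The other full-length compound stick, the same as stick1.
- stump: Used-up stump of the same material, 20 mm diameter but only 30 mm long, standing in the rack's third well; to be left there. Origin: its middle.
- rack: Fixed wooden block 60 mm (x) by 190 mm (y) by 30 mm high with three round wells 14 mm deep in its top, in a row along its y axis at y = -65, 0 and +65 mm. Origin: centre of its underside.
- jar: Closed amber glass jar, 60 mm diameter, 80 mm high, bystander. Origin: centre of its underside.
- wheel: Grey felt polishing wheel lying flat, 80 mm diameter, 26 mm high, bystander. Origin: centre of its underside.
- bowl: White ceramic bowl, 120 mm across, 50 mm high, bystander. Origin: centre of its underside.
Not all that is in view belongs to the job. Leave any blue or purple look-alike of the stick2 alone. Leave any red look-alike of the stick1 alone.

How it is judged:
By the outcome, as a careful person would: the job done as asked, in the order asked, and still so for the second after the job is handed in, with the robot touching nothing.
It also fails if it takes over 58 s, if anything falls off the work surface, if the arm or the gripper's body presses on something with over 40 N, if the wrist force passes 120 N, or if a joint passes its speed limit or range.

## Working session

There is one attempt and no reset: what is moved stays moved. The work goes in short steps, Python scripts to look and compute and a shell command to move; the robot and the scene stay as the last step left them, time stands still between calls to the robot, and variables do not carry over. Pictures are saved under pics/ and viewed, and the job is handed in when it is done.

```bash
ls; mkdir -p pics
cat > h.py <<'E'
import numpy as np, cv2
from plant import *
from scipy.spatial.transform import Rotation as R
def save(name,fn):
    im=read_camera(name); cv2.imwrite('pics/'+fn,im[:,:,::-1]); return im
def ray(P,px):
    f=200/np.tan(np.radians(P['fov_y'])/2)
    d=np.array([(px[0]-P['cx'])/f,(px[1]-P['cy'])/f]); u=d.copy()
    for _ in range(30): u=d/(1+P['k1']*(u@u))
    v=np.array(P['rotation'])@np.array([u[0],u[1],1]); return np.array(P['position']),v/np.linalg.norm(v)
def atz(P,px,z):
    p,v=ray(P,px); return p+v*(z-p[2])/v[2]
def proj(P,X):
    f=200/np.tan(np.radians(P['fov_y'])/2)
    c=np.array(P['rotation']).T@(np.array(X)-np.array(P['position'])); u=c[:2]/c[2]
    return f*u*(1+P['k1']*(u@u))+[P['cx'],P['cy']]
def tri(obs):
    A=np.zeros((3,3));b=np.zeros(3)
    for P,px in obs:
        p,v=ray(P,px);M=np.eye(3)-np.outer(v,v);A+=M;b+=M@p
    X=np.linalg.solve(A,b); 
    return X,[np.linalg.norm((np.eye(3)-np.outer(v,v))@(X-p)) for p,v in [ray(P,px) for P,px in obs]]
E
python3 - <<'E'
from h import *
for n in ['side','top','wrist']:
    save(n,n+'0.png'); P=camera_params(n); print(n,{k:np.round(v,4).tolist() for k,v in P.items()})
s=read_state(); print(s); print(R.from_rotvec(s['orientation']).as_matrix().round(4)); print(tip_reach)
E
```

```text
pics
side {'fov_y': 52.2672, 'cx': 313.4039, 'cy': 196.6905, 'k1': 0.0136, 'position': [0.0952, -0.5882, 0.8162], 'rotation': [-2.1964, 0.7989, -0.3764]}
top {'fov_y': 53.0307, 'cx': 320.394, 'cy': 197.2592, 'k1': -0.0076, 'position': [0.4934, -0.0133, 1.179], 'rotation': [-2.1805, 2.1807, -0.0969]}
wrist {'fov_y': 66.3288, 'cx': 326.6487, 'cy': 200.1241, 'k1': -0.0586, 'position': [0.0508, 0.6033, 0.3837], 'rotation': [2.2585, 1.8006, 0.2748]}
{'t': 0.15, 'q': array([ 1.26157227e+00,  1.30967146e-01,  1.48903595e+00,  1.31492081e-05,
        1.52302097e+00, -8.54184212e-02]), 'dq': array([-0.0002794 , -0.00104391, -0.0037466 ,  0.00037704,  0.00091227,
        0.00034555]), 'joint_torque': array([ 2.14726679e-04, -5.60479045e+01, -4.92331517e+01,  7.67673645e-02,
        3.08648078e-02, -5.40132010e-05]), 'tool_pos': array([0.13301753, 0.5846266 , 0.22883695]), 'orientation': array([-3.50787952e-01, -3.12165074e+00,  2.20057722e-03]), 'force': array([-0.39829047,  0.21746189, -0.33754205]), 'wrist_torque': array([-0.02263084, -0.00751112, -0.01271292]), 'opening': 0.09257692892187461}
[[-9.751e-01  2.219e-01 -4.000e-04]
 [ 2.219e-01  9.751e-01 -1.400e-03]
 [ 1.000e-04 -1.400e-03 -1.000e+00]]
0.011
```

```bash
sed -i "s/np.array(P\['rotation'\])/R.from_rotvec(P['rotation']).as_matrix()/g" h.py; echo ok
```

```text
ok
```

View pics/side0.png

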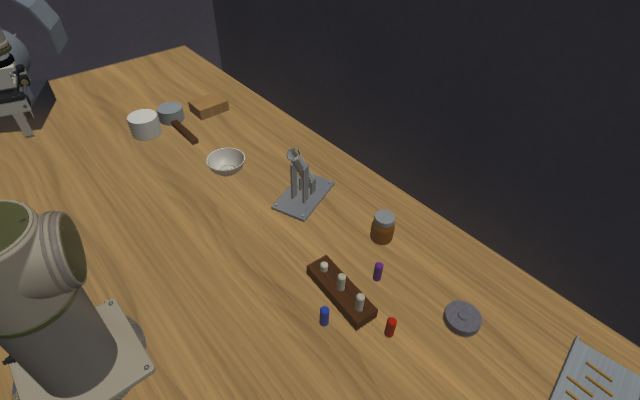

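View pics/top0.png

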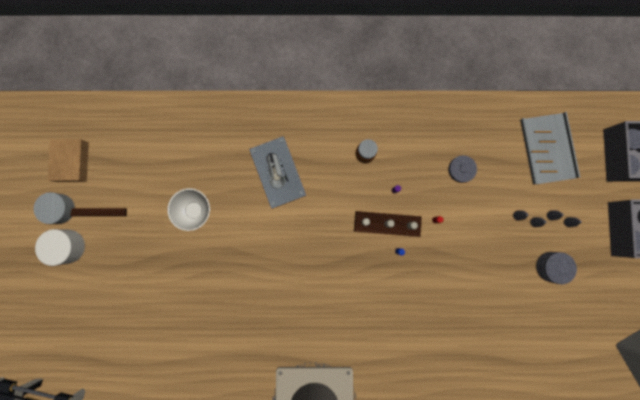

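View pics/wrist0.png

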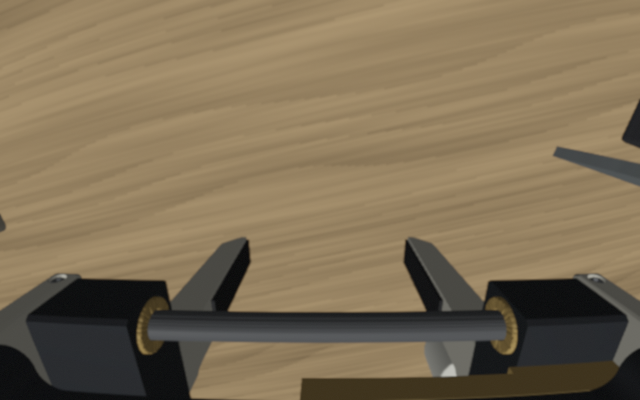

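```bash
python3 - <<'E'
from h import *
import pickle
C={n:camera_params(n) for n in ['side','top']}
for q in ['stick1','stump','rack','feeder','tube','old_end','jar','bowl','wheel']:
    for n in ['side','top']:
        r=tip_of(n,q); print(q,n,[(np.round(d['pixel'],1).tolist(),round(d['confidence'],2)) for d in r[:4]])
E
python3 - <<'E'
import cv2
a=cv2.imread('pics/side0.png')[130:340,250:420]; cv2.imwrite('pics/s0c.png',cv2.resize(a,None,fx=2.8,fy=2.8,interpolation=2))
a=cv2.imread('pics/top0.png')[120:270,235:445]; cv2.imwrite('pics/t0c.png',cv2.resize(a,None,fx=3.8,fy=3.8,interpolation=2))
E
```

```text
stick1 side [([341.1, 279.0], 0.72), ([387.9, 325.2], 0.7), ([361.2, 300.8], 0.56), ([326.5, 315.2], 0.51)]
stick1 top [([398.4, 251.9], 0.53), ([411.3, 222.9], 0.49), ([398.2, 189.1], 0.48), ([438.6, 223.2], 0.46)]
stump side [([324.8, 265.1], 0.58)]
stump top [([365.9, 220.7], 0.47)]
rack side [([339.4, 296.2], 0.56)]
rack top [([385.1, 223.0], 0.82)]
feeder side [([304.3, 199.5], 0.64)]
feeder top [([277.8, 174.2], 0.85)]
tube side [([293.3, 153.9], 0.61)]
tube top [([277.9, 183.8], 0.77), ([387.7, 222.5], 0.73)]
old_end side []
old_end top [([274.5, 180.3], 0.53)]
jar side [([381.7, 239.3], 0.57)]
jar top [([363.5, 155.2], 0.83)]
bowl side [([225.6, 170.7], 0.79)]
bowl top []
wheel side [([460.4, 319.8], 0.94)]
wheel top [([462.3, 171.7], 0.89)]
```

View pics/s0c.png

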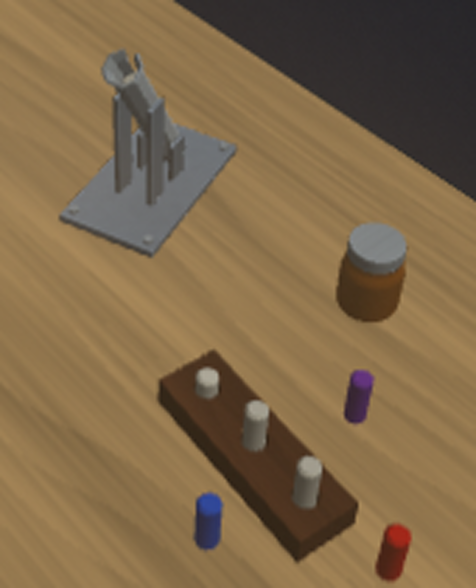

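View pics/t0c.png

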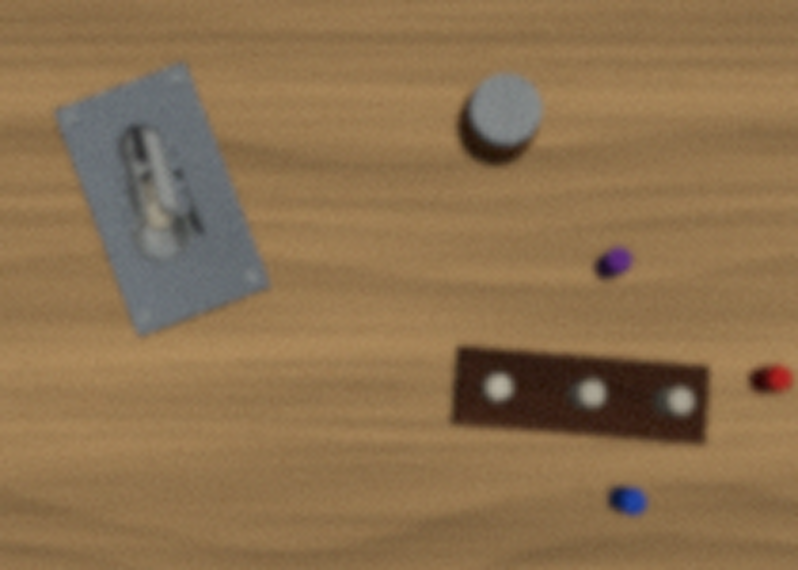

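Run:
```python
from h import *
T=camera_params('top');S=camera_params('side')
crop=lambda p:(p[0]/3.8+235,p[1]/3.8+120)
cs=lambda p:(p[0]/2.8+250,p[1]/2.8+130)
print('plate corners (z=.01)')
c=[atz(T,crop(p),.01) for p in [(184,62),(55,110),(140,336),(270,288)]]
for x in c: print(x.round(4))
c=np.array(c);print('centre',c.mean(0), 'dirx', (c[0]+c[1]-c[2]-c[3])/2, np.linalg.norm((c[0]+c[1]-c[2]-c[3])/2), np.linalg.norm(c[0]-c[1]))
c2=np.array([atz(S,cs(p),.01) for p in [(180,118),(237,150),(152,252),(60,216)]]); print(c2.round(4), c2.mean(0))
d=c.mean(0)*0
print('stick tops')
for p in [(500,387),(592,393),(681,402)]: print('top',atz(T,crop(p),.071).round(4))
for p in [(257,408),(309,466)]: print('side',atz(S,cs(p),.071).round(4))
print('stump side',atz(S,cs((207,375)),.046).round(4),'top',atz(T,crop((500,387)),.046).round(4))
for n,p in [('red',(782,378)),('blue',(632,501)),('purple',(619,260))]: print(n,atz(T,crop(p),.055).round(4))
print('jar',atz(T,crop((506,110)),.08).round(4))
print('mouth T', atz(T,crop((157,238)),.19).round(4),'S',atz(S,cs((116,70)),.19).round(4), tri([(T,crop((157,238))),(S,cs((116,70)))]))
print('mouth netT', atz(T,(277.9,183.8),.19).round(4),'S',atz(S,(293.3,153.9),.19).round(4))
print('feeder net', atz(T,(277.8,174.2),0).round(4),'S',atz(S,(304.3,199.5),0).round(4))
print('rack net', atz(T,(385.1,223),0).round(4),'S',atz(S,(339.4,296.2),0).round(4))
```

```text
plate corners (z=.01)
[0.7733 0.0908 0.01  ]
[0.7353 0.1908 0.01  ]
[0.5593 0.123  0.01  ]
[0.5963 0.0233 0.01  ]
centre [0.66605355 0.10697464 0.01      ] dirx [0.17646082 0.06769757 0.        ] 0.18900101066857003 0.10698825724381011
[[0.7591 0.1662 0.01  ]
 [0.7712 0.0845 0.01  ]
 [0.6004 0.023  0.01  ]
 [0.5606 0.1223 0.01  ]] [0.67282559 0.09900334 0.01      ]
stick tops
top [ 0.5188 -0.1459  0.071 ]
top [ 0.5144 -0.2128  0.071 ]
top [ 0.5078 -0.2775  0.071 ]
side [ 0.5159 -0.2119  0.071 ]
side [ 0.5091 -0.2771  0.071 ]
stump side [ 0.5209 -0.1471  0.046 ] top [ 0.5193 -0.1489  0.046 ]
red [ 0.5257 -0.3564  0.055 ]
blue [ 0.4356 -0.2439  0.055 ]
purple [ 0.6133 -0.2373  0.055 ]
jar [ 0.721  -0.1513  0.08  ]
mouth T [0.6133 0.0915 0.19  ] S [0.611  0.0885 0.19  ] (array([0.6136206 , 0.09189876, 0.18680051]), [np.float64(3.989208465729003e-05), np.float64(3.9892084656997446e-05)])
mouth netT [0.6103 0.0876 0.19  ] S [0.6176 0.0892 0.19  ]
feeder net [0.6615 0.1075 0.    ] S [0.6606 0.0961 0.    ]
rack net [ 0.517  -0.2089  0.    ] S [ 0.511  -0.2154  0.    ]
```

```bash
python3 -m creep '[[-0.03,0,0,-0.118,130],[-0.03,0,0,-0.118,130],[-0.03,0,0,-0.118,130],[-0.03,0,0,-0.118,130],[-0.03,0,0,-0.118,130],[0,-0.04,0,0,130],[0,-0.04,0,0,130],[0,-0.04,0,0,130],[0,-0.04,0,0,130],[0,-0.04,0,0,130],[0,-0.04,0,0,130],[0,-0.04,0,0,130]]' 20
cat > w.py <<'E'
from h import *
import sys
s=read_state(); M=R.from_rotvec(s['orientation']).as_matrix()
print('t',round(s['t'],2),'tcp',s['tool_pos'].round(4),'x',M[:,0].round(3),'y',M[:,1].round(3),'F',s['force'].round(1),'open',round(s['opening'],4),'q',s['q'].round(2))
if len(sys.argv)>1:
    g=np.array([float(a) for a in sys.argv[1:4]]); print('to tool',(M.T@(g-s['tool_pos'])).round(4))
E
python3 w.py .515 -.2123 .15
```

```text
t: 2.05
tool_pos: [0.3816, 0.3237, 0.2297]
orientation: [-0.572, 3.089, 0.0]
force: [0.9, -0.1, 0.2]
opening: 0.0457
t 2.05 tcp [0.3816 0.3237 0.2297] x [-0.934 -0.358 -0.   ] y [-0.358  0.934  0.   ] F [ 0.9 -0.1  0.2] open 0.0457 q [ 0.6  -0.14  1.76 -0.    1.52 -1.34]
to tool [ 0.0676 -0.5482  0.0797]
```

```bash
python3 -m creep '[[0,-0.04,0,0,130],[0,-0.04,0,0,130],[0,-0.04,0,0,130],[0,-0.04,0,0,130],[0,-0.04,0,0,130],[0,-0.04,0,0,130],[0.01,-0.04,0,0,130],[0.01,-0.04,0,0,130],[0.01,-0.04,0,0,130],[0.01,-0.04,0,0,130],[0.01,-0.04,0,0,130],[0.01,-0.04,0,0,130]]'
python3 -m creep '[[0.008,-0.034,0.02,0,130],[0,-0.034,0.02,0,130],[0,0,0,0,130]]'
python3 w.py .515 -.2123 .15
python3 - <<'E'
from h import *
W=camera_params('wrist'); save('wrist','w1.png')
for X in [(.515,-.2123,.071),(.5085,-.2773,.071)]: print(proj(W,X))
for r in tip_of('wrist','stick1')[:4]: print(r)
for r in silhouettes('wrist','stick1')[:4]:
    ys,xs=np.nonzero(r['region']); print(r['confidence'],r['pixel'],xs.min(),xs.max(),ys.min(),ys.max())
E
```

```text
t: 3.05
tool_pos: [0.497, -0.1464, 0.23]
orientation: [-0.572, 3.088, -0.001]
force: [1.7, 0.0, -0.1]
opening: 0.0456
t: 3.3
tool_pos: [0.5123, -0.2149, 0.184]
orientation: [0.564, -3.084, -0.004]
force: [-0.5, 0.6, -1.6]
opening: 0.0457
t 3.3 tcp [ 0.5123 -0.2149  0.184 ] x [-0.935 -0.354  0.005] y [-0.354  0.935  0.004] F [-0.5  0.6 -1.6] open 0.0457 q [-0.49  0.04  1.66 -0.    1.44 -2.42]
to tool [-0.0037  0.0014  0.034 ]
[328.49600999 204.34714221]
[263.21555423 173.57812179]
{'pixel': [326.2, 108.4], 'confidence': 0.93}
{'pixel': [193.0, 154.5], 'confidence': 0.92}
{'pixel': [327.3, 195.8], 'confidence': 0.91}
{'pixel': [265.6, 164.6], 'confidence': 0.58}
0.98 [329.4, 196.3] 318 339 183 214
0.93 [267.0, 167.9] 253 281 156 184
0.78 [324.7, 110.1] 316 336 97 118
0.78 [192.8, 154.6] 176 212 143 168
```

View pics/w1.png

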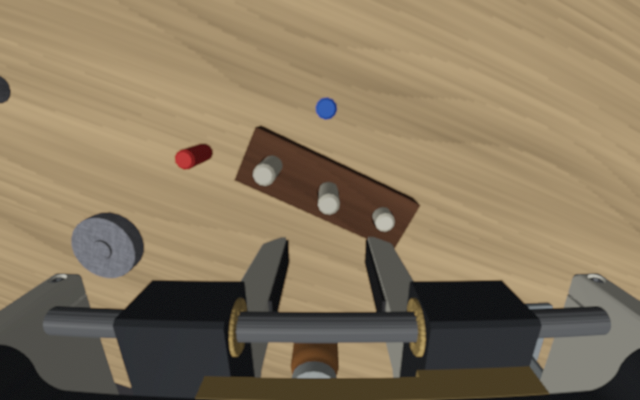

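```bash
python3 -m creep '[[-0.003,0.001,0.02,0,130],[0,0,0.02,0,130],[0,0,0,0,130],[0,0,0,0,130]]'; python3 w.py .515 -.2123 .065
```

```text
t: 3.78
tool_pos: [0.5163, -0.2071, 0.1502]
orientation: [0.575, -3.088, -0.001]
force: [-0.4, -0.3, 0.2]
opening: 0.0457
t 3.78 tcp [ 0.5163 -0.2071  0.1502] x [-0.933 -0.36   0.   ] y [-0.36   0.933  0.001] F [-0.4 -0.3  0.2] open 0.0457 q [-0.47  0.06  1.71  0.    1.37 -2.41]
to tool [ 0.003  -0.0044  0.0852]
```

```bash
python3 -m creep '[[0.003,-0.004,0.03,0,130],[0,0,0.03,0,130],[0,0,0.025,0,130],[0,0,0,0,130],[0,0,0,0,130]]'; python3 w.py .515 -.2123 .065; python3 -c "
from h import *
save('wrist','w2.png')"
```

```text
t: 4.2
tool_pos: [0.5151, -0.2128, 0.0655]
orientation: [0.573, -3.088, -0.001]
force: [-0.1, 0.3, 0.0]
opening: 0.0457
t 4.2 tcp [ 0.5151 -0.2128  0.0655] x [-0.933 -0.359  0.   ] y [-0.359  0.933  0.001] F [-0.1  0.3  0. ] open 0.0457 q [-0.48  0.16  1.77  0.    1.22 -2.42]
to tool [-0.0001  0.0005  0.0005]
```

View pics/w2.png

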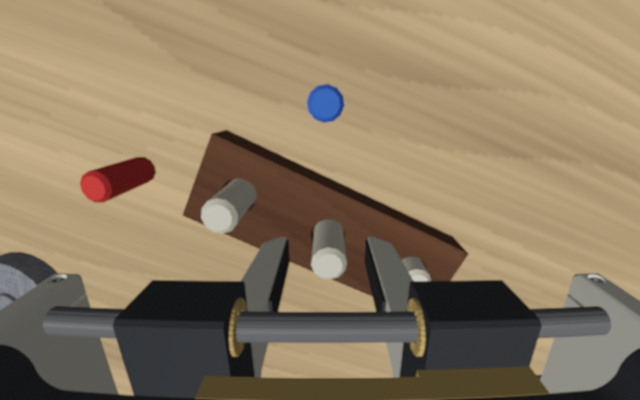

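```bash
python3 - <<'E'
from h import *
W=camera_params('wrist'); s=read_state(); p=s['tool_pos']
print(proj(W,[p[0],p[1],.071]), atz(W,(329,263),.071), atz(W,(221,219),.071), p)
E
python3 -m creep '[[0,0,0,0,200],[0,0,0,0,230],[0,0,0,0,230],[0,0,0,0,230],[0,0,0,0,230]]' 20; python3 w.py
```

```text
[327.63308806 263.58205861] [ 0.51565211 -0.21294469  0.071     ] [ 0.51191553 -0.27590459  0.071     ] [ 0.51626373 -0.21352149  0.06703865]
t: 4.67
tool_pos: [0.5156, -0.2136, 0.0655]
orientation: [-0.572, 3.088, -0.001]
force: [-0.9, -0.3, 4.8]
opening: 0.0194
t 4.67 tcp [ 0.5156 -0.2136  0.0655] x [-0.934 -0.358 -0.001] y [-0.358  0.934 -0.001] F [-0.9 -0.3  4.8] open 0.0194 q [-0.48  0.16  1.77  0.    1.21 -2.42]
```

```bash
python3 -m creep '[[0,0,-0.015,0,230],[0,0,-0.04,0,230],[0,0,-0.04,0,230],[0,0,-0.04,0,230],[0,0,-0.04,0,230],[0,0,-0.04,0,230],[-0.028,0.027,-0.01,0,230],[-0.028,0.027,0,0,230],[-0.028,0.027,0,0,230],[-0.028,0.027,0,0,230],[-0.028,0.027,0,0,230],[-0.028,0.027,0,0,230]]'
python3 -m creep '[[-0.028,0.027,0,0,230],[-0.028,0.027,0,0,230],[-0.028,0.027,0,0,230],[0,0,0,0,230],[0,0,0,0,230],[0,0,0,0,230]]'
python3 w.py
python3 - <<'E'
from h import *
W=camera_params('wrist'); save('wrist','w3.png'); print(proj(W,(.614,.089,.19)))
for q in ['tube','old_end','feeder']:
  for r in tip_of('wrist',q)[:2]: print(q,r,atz(W,r['pixel'],.19))
save('side','s3.png')
E
```

```text
t: 5.67
tool_pos: [0.6144, -0.0002, 0.2898]
orientation: [-0.572, 3.089, -0.0]
force: [0.5, -1.1, 0.1]
opening: 0.0197
t: 6.17
tool_pos: [0.6632, 0.1035, 0.2892]
orientation: [0.573, -3.088, 0.001]
force: [-1.3, -0.2, -0.0]
opening: 0.0194
t 6.17 tcp [0.6632 0.1035 0.2892] x [-0.933 -0.359  0.001] y [-0.359  0.933 -0.   ] F [-1.3 -0.2 -0. ] open 0.0194 q [ 0.08  0.31  1.17 -0.    1.66 -1.86]
[332.25884192 146.25604701]
tube {'pixel': [327.4, 148.4], 'confidence': 0.83} [0.61708853 0.08588407 0.19      ]
old_end {'pixel': [329.2, 163.9], 'confidence': 0.92} [0.62868176 0.09195004 0.19      ]
feeder {'pixel': [329.4, 165.1], 'confidence': 0.66} [0.62957475 0.09247454 0.19      ]
```

View pics/w3.png

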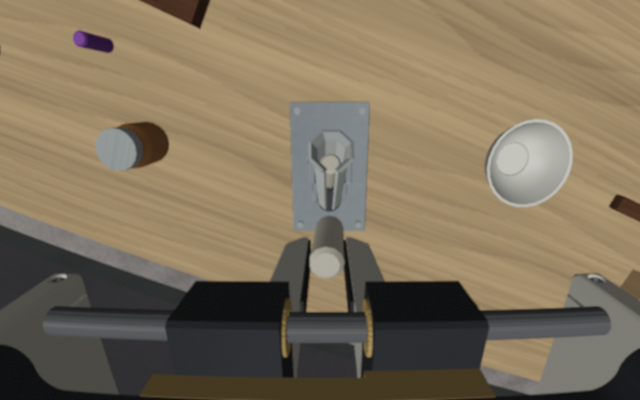

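```bash
python3 -c "
import cv2
a=cv2.imread('pics/w3.png')[95:255,270:400]; cv2.imwrite('pics/w3c.png',cv2.resize(a,None,fx=4,fy=4,interpolation=2))"
```

```text
(no output)
```

View pics/w3c.png

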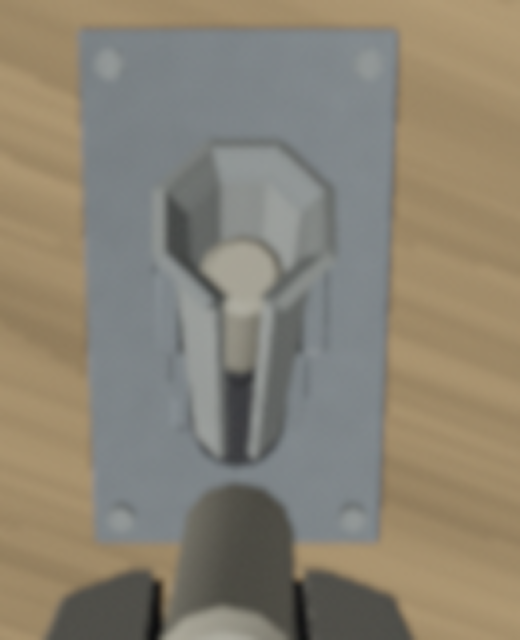

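Run:
```python
from h import *
W=camera_params('wrist')
u=np.array([.934,.358,0]);v=np.array([-.358,.934,0])
for p in [(331.2,150),(331.2,147.5),(327.4,148.4)]: print(atz(W,p,.19).round(4))
m=atz(W,(331.2,149.5),.19); a=np.array([-.5*u[0],-.5*u[1],.866]); tx=np.array([.866*u[0],.866*u[1],.5])
print('rim pts',[proj(W,m+tx*s*20+v*k*8.28e-3*0).round(1) for s in (1e-3,-1e-3)],[proj(W,m+v*s).round(1) for s in (.02,-.02)])
for d in (.012,.02,.03,.042): print(d,proj(W,m-a*d).round(1), proj(W,m-a*d+tx*.01-0*v).round(1))
c=[((x/4+270),(y/4+95)) for x,y in [(80,30),(398,30),(382,542),(95,542)]]
cc=[atz(W,p,.01) for p in c]; print(np.round(cc,4)); 
o=np.mean(cc,0); d=(cc[3]+cc[2]-cc[0]-cc[1])/2; d/=np.linalg.norm(d); print('plate mouth',o-.055*d,d)
```

```text
[0.6175 0.0883 0.19  ]
[0.6156 0.0876 0.19  ]
[0.6174 0.0849 0.19  ]Traceback (most recent call last):
  File "<stdin>", line 6, in <module>
NameError: name 'k' is not defined
```

Run:
```python
from h import *
W=camera_params('wrist')
u=np.array([.934,.358,0]);v=np.array([-.358,.934,0])
m=atz(W,(331.2,149.5),.19); a=np.array([-.5*u[0],-.5*u[1],.866]); tx=np.array([.866*u[0],.866*u[1],.5])
f=lambda X:(proj(W,X)-[270,95])*4
print('rim pts',[f(m+tx*s*.02).round(0) for s in (1,-1)],[f(m+v*s).round(0) for s in (.02,-.02)])
for d in (.012,.02,.03,.042): print(d,f(m-a*d).round(0), f(m-a*d+tx*.01).round(0),f(m-a*d-tx*.01).round(0))
c=[((x/4+270),(y/4+95)) for x,y in [(80,30),(398,30),(382,542),(95,542)]]
cc=[atz(W,p,.01) for p in c]; print(np.round(cc,4)); 
o=np.mean(cc,0); d=(cc[3]+cc[2]-cc[0]-cc[1])/2; d/=np.linalg.norm(d); print('plate mouth',o-.055*d,d)
```

```text
rim pts [array([245., 310.]), array([244., 130.])] [array([341., 218.]), array([149., 218.])]
0.012 [244. 239.] [244. 282.] [244. 196.]
0.02 [244. 252.] [244. 294.] [243. 210.]
0.03 [243. 267.] [243. 308.] [243. 226.]
0.042 [243. 284.] [243. 323.] [242. 244.]
[[0.6003 0.0242 0.01  ]
 [0.5618 0.1254 0.01  ]
 [0.7376 0.1938 0.01  ]
 [0.7769 0.0905 0.01  ]]
plate mouth [0.61778616 0.08884262 0.01      ] [0.93407493 0.35707705 0.        ]
```

```bash
python3 -m creep '[[0.024,0.0015,0,0,230],[0.023,0.0015,0.01,0,230],[0,0,0.02,0,230],[0,0,0,0,230],[0,0,0,0,230],[0,0,0,0,230]]'
python3 w.py .618 .089 .2345
python3 - <<'E'
from h import *
save('wrist','w4.png'); save('side','s4.png')
import cv2
a=cv2.imread('pics/w4.png')[120:400,220:440]; b=cv2.imread('pics/s4.png')[110:215,255:345]
cv2.imwrite('pics/w4c.png',cv2.resize(a,None,fx=2,fy=2)); cv2.imwrite('pics/s4c.png',cv2.resize(b,None,fx=5,fy=5,interpolation=2))
E
```

```text
t: 6.92
tool_pos: [0.6189, 0.0893, 0.2606]
orientation: [-0.571, 3.088, -0.0]
force: [1.3, 0.2, 0.3]
opening: 0.0194
t 6.92 tcp [0.6189 0.0893 0.2606] x [-0.934 -0.357 -0.001] y [-0.357  0.934 -0.   ] F [1.3 0.2 0.3] open 0.0194 q [ 0.06  0.19  1.37  0.    1.58 -1.87]
to tool [ 0.001  -0.      0.0261]
```

View pics/w4c.png

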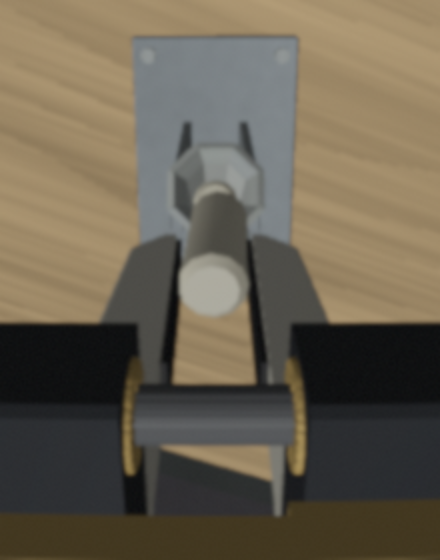

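View pics/s4c.png

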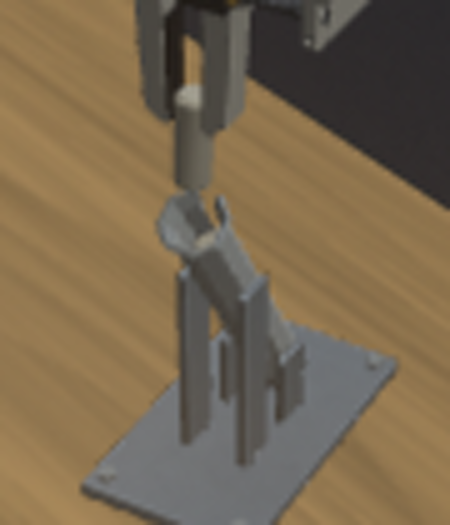

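```bash
python3 -m creep '[[0.001,0,0.012,0,230],[0,0,0.012,0,230],[0,0,0.004,0,230],[0,0,0,0,230]]' 15
python3 w.py .618 .089 .2345
```

```text
t: 7.35
tool_pos: [0.6164, 0.0893, 0.2288]
orientation: [0.571, -3.085, -0.001]
force: [-0.2, 0.2, -1.1]
opening: 0.0197
t 7.35 tcp [0.6164 0.0893 0.2288] x [-0.934 -0.358  0.004] y [-0.358  0.934  0.001] F [-0.2  0.2 -1.1] open 0.0197 q [ 0.06  0.2   1.42 -0.    1.53 -1.88]
to tool [-0.0014 -0.0009 -0.0057]
```

```bash
python3 -m creep '[[0,0,0,0,230],[0.004,0,0,0,230],[0.004,0,0.0005,0,230],[0.004,0,0.0005,0,230],[0.004,0,0.001,0,230],[0.004,0,0.001,0,230],[0.001,0,0.001,0,230],[0,0,0,0,230],[0,0,0,0,230]]' 6
python3 w.py
python3 - <<'E'
from h import *
save('wrist','w5.png'); save('side','s5.png')
import cv2
a=cv2.imread('pics/w5.png')[120:400,220:440]; b=cv2.imread('pics/s5.png')[110:215,255:345]
cv2.imwrite('pics/c5.png',np.hstack([cv2.resize(a,(440,525)),cv2.resize(b,(360,525),interpolation=2)[:525]]))
E
```

```text
t: 8.1
tool_pos: [0.5983, 0.0819, 0.2296]
orientation: [-0.572, 3.086, -0.0]
force: [-1.1, 0.8, 7.2]
opening: 0.0198
t 8.1 tcp [0.5983 0.0819 0.2296] x [-0.934 -0.358 -0.003] y [-0.358  0.934 -0.001] F [-1.1  0.8  7.2] open 0.0198 q [ 0.05  0.14  1.48  0.    1.52 -1.89]
```

View pics/c5.png

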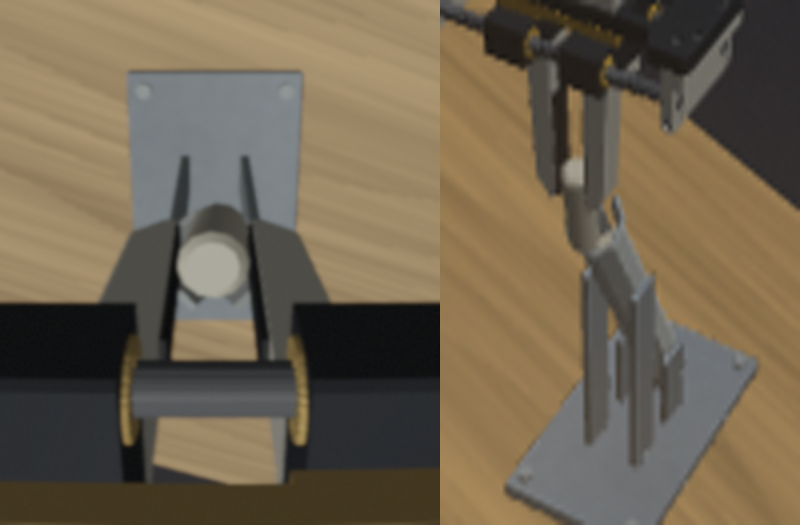

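Run:
```python
import cv2
b=cv2.imread('pics/s5.png')[125:190,270:330]
cv2.imwrite('pics/s5z.png',cv2.resize(b,None,fx=9,fy=9,interpolation=cv2.INTER_CUBIC))
```

```text
(no output)
```

View pics/s5z.png

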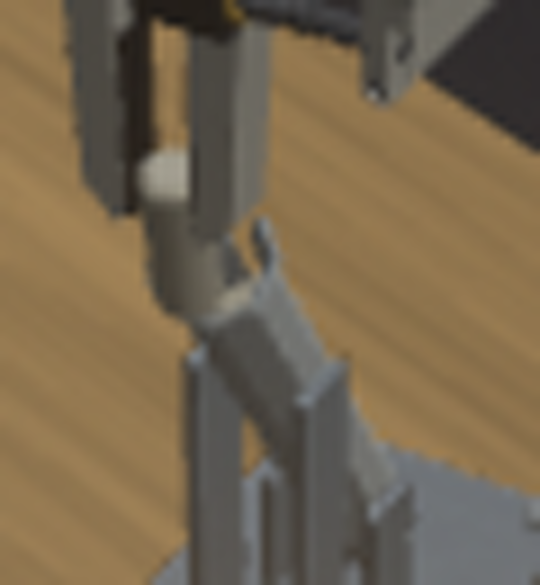

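Run:
```python
from h import *
S=camera_params('side'); W=camera_params('wrist'); s=read_state(); p=s['tool_pos']
u=np.array([.934,.358,0]);v=np.array([-.358,.934,0]);m=np.array([.616,.088,.19]); tx=.866*u+[0,0,.5]; a=-.5*u+[0,0,.866]
im=cv2.imread('pics/s5.png'); k=9
big=cv2.resize(im[125:190,270:330],None,fx=k,fy=k,interpolation=cv2.INTER_CUBIC)
f=lambda X:tuple(int(t) for t in (proj(S,X)-[270,125])*k)
# rim octagon
import math
pts=[m+ (20e-3/math.cos(math.pi/8))*(math.cos(t)*tx+math.sin(t)*v) for t in np.arange(8)*math.pi/4+math.pi/8]
cv2.polylines(big,[np.array([f(x) for x in pts])],True,(0,255,0),1)
cv2.line(big,f(m),f(m-a*.15),(0,255,0),1)
def cyl(b,ax,col):
    e=np.cross(ax,v);
    for q in (b,b+ax*.055):
        c=[f(q+.01*(math.cos(t)*e+math.sin(t)*v)) for t in np.linspace(0,6.28,30)]
        cv2.polylines(big,[np.array(c)],True,col,1)
b=p.copy(); b[2]-=.0495
cyl(b,np.array([0,0,1.]),(0,0,255))
cyl(p-[0,0,.0025]-a*.047,a,(255,0,0))
cv2.imwrite('pics/s5o.png',big)
im=cv2.imread('pics/w5.png')[180:320,270:400]; cv2.imwrite('pics/w5z.png',cv2.resize(im,None,fx=4,fy=4,interpolation=2))
```

```text
(no output)
```

View pics/s5o.png

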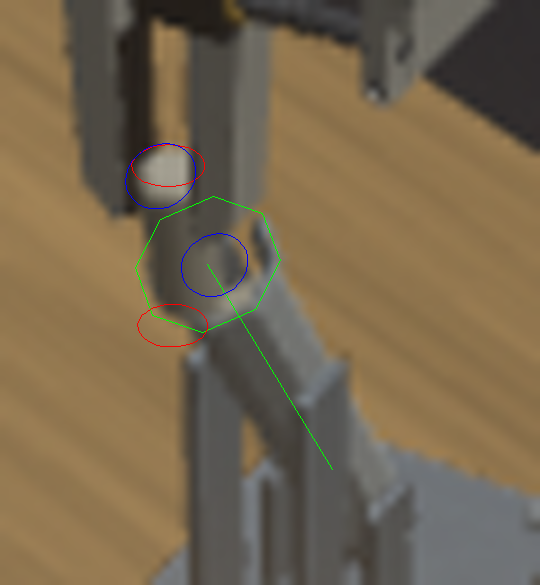

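View pics/w5z.png

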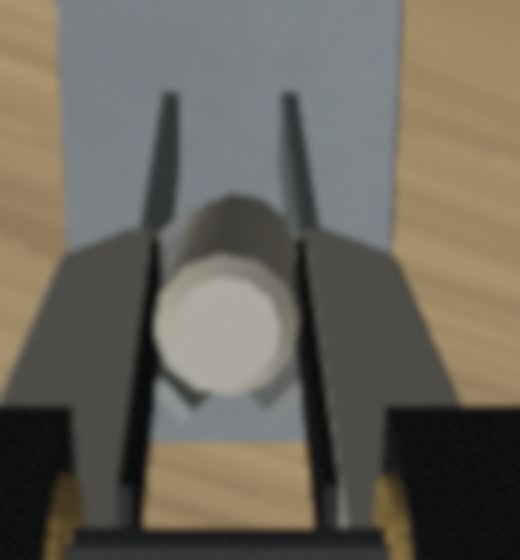

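Run:
```python
from h import *
import math
W=camera_params('wrist'); S=camera_params('side'); s=read_state(); p=s['tool_pos']; print(p,s['force'].round(1))
u=np.array([.934,.358,0]);v=np.array([-.358,.934,0]);m=np.array([.616,.088,.19])
# unknown: top centre u offset, z, angle. data: wrist disc row 261.3, bottom far edge 228.8 ; side top disc centre
sd=np.array([165/9+270,175/9+125])
T=tri([(W,(326.5,261.3)),(S,sd)]); print('top centre',T, 'rel mouth u,v,z',(T[0]-m)@u,(T[0]-m)@v,(T[0]-m)[2], 'rel tcp',(T[0]-p)@u,(T[0]-p)[2])
for th in (0,10,15,20,25,30):
    t=math.radians(th); ax=-math.sin(t)*u+[0,0,math.cos(t)]; e=math.cos(t)*u+[0,0,math.sin(t)]
    b=T[0]-ax*.055
    print(th,'bottom far edge row',proj(W,b-e*.01)[1].round(1),'bottom side px',((proj(S,b)-[270,125])*9).round(0),'rel mouth',((b-m)@u).round(4),(b-m)[2].round(4))
```

```text
[0.59830773 0.08190683 0.2295529 ] [-0.8  1.4  7.4]
top centre (array([0.59684109, 0.08095204, 0.23335883]), [np.float64(0.00040772978975126695), np.float64(0.00040772978975135927)]) rel mouth u,v,z -0.020417590348996425 0.0002760961669083585 0.04335882620126841 rel tcp -0.001711660691609663 0.00380592562931098
0 bottom far edge row 210.4 bottom side px [171. 334.] rel mouth -0.0204 -0.0116
10 bottom far edge row 222.5 bottom side px [188. 314.] rel mouth -0.0109 -0.0108
15 bottom far edge row 228.8 bottom side px [196. 302.] rel mouth -0.0062 -0.0098
20 bottom far edge row 235.3 bottom side px [205. 290.] rel mouth -0.0016 -0.0083
25 bottom far edge row 241.8 bottom side px [212. 277.] rel mouth 0.0028 -0.0065
30 bottom far edge row 248.4 bottom side px [220. 263.] rel mouth 0.0071 -0.0043
```

```bash
python3 -m creep '[[0,0,-0.005,0,230],[0,0,-0.012,0,230],[-0.006,0,0,0,230],[-0.005,0,0,0,230],[0,0,0,0,230],[0,0,0,0,230]]' 20
python3 w.py
cat > look.py <<'E'
from h import *
import sys,math
n=sys.argv[1]
save('wrist','w%s.png'%n); save('side','s%s.png'%n)
a=cv2.imread('pics/w%s.png'%n)[150:330,260:400]; b=cv2.imread('pics/s%s.png'%n)[120:195,265:335]
cv2.imwrite('pics/c%s.png'%n,np.hstack([cv2.resize(a,(420,540),interpolation=2),np.zeros((540,4,3),np.uint8),cv2.resize(b,None,fx=5.3,fy=7.2,interpolation=2) if 0 else cv2.resize(b,(376,403),interpolation=2).repeat(1,0)[:403] if 0 else cv2.copyMakeBorder(cv2.resize(b,(376,403),interpolation=2),0,137,0,0,cv2.BORDER_CONSTANT)]))
E
python3 look.py 6
```

```text
t: 8.7
tool_pos: [0.6082, 0.0859, 0.244]
orientation: [0.572, -3.088, -0.0]
force: [0.0, -1.3, -0.2]
opening: 0.0191
t 8.7 tcp [0.6082 0.0859 0.244 ] x [-0.934 -0.358  0.001] y [-0.358  0.934  0.   ] F [ 0.  -1.3 -0.2] open 0.0191 q [ 0.06  0.16  1.43 -0.    1.55 -1.88]
```

View pics/c6.png

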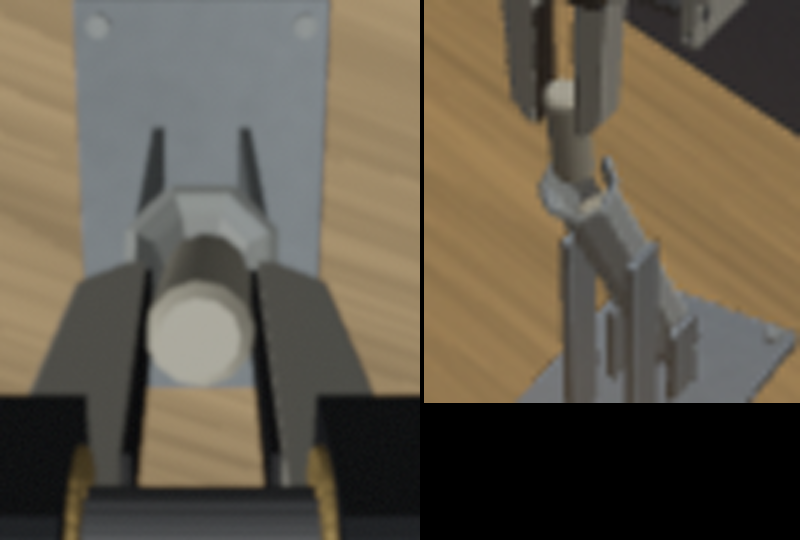

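```bash
python3 -m creep '[[0,0,0.006,0,230],[0,0,0.006,0,230],[0,0,0.003,0,230],[0,0,0,0,230],[0,0,0,0,230]]' 20
python3 w.py;python3 look.py 7
```

```text
t: 9.22
tool_pos: [0.6078, 0.0857, 0.2289]
orientation: [0.572, -3.088, -0.0]
force: [0.3, -0.2, -0.9]
opening: 0.0194
t 9.22 tcp [0.6078 0.0857 0.2289] x [-0.934 -0.358  0.001] y [-0.358  0.934  0.   ] F [ 0.3 -0.2 -0.9] open 0.0194 q [ 0.06  0.17  1.45  0.    1.53 -1.88]
```

View pics/c7.png

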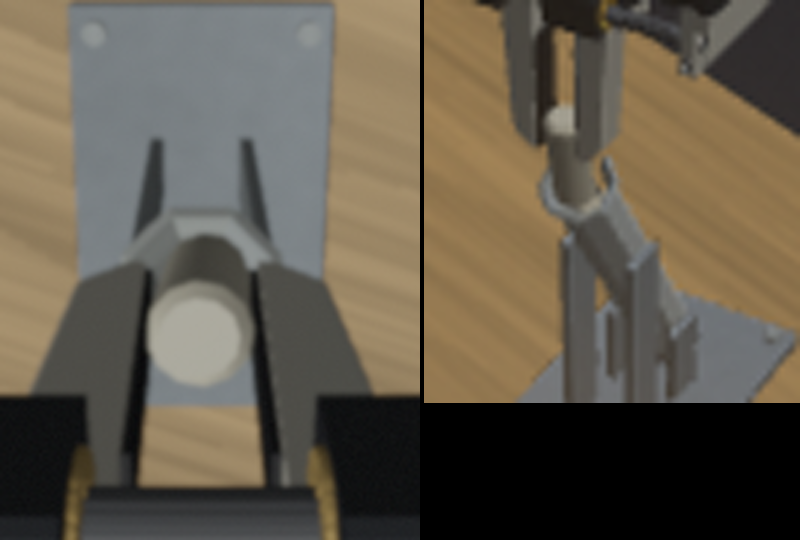

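```bash
python3 -m creep '[[-0.0015,0,0.0025,0,230],[-0.0015,0,0.0025,0,230],[0,0,0,0,230],[0.003,0,0,0,230],[0.003,0,0,0,230],[0.003,0,0.0005,0,230],[0.003,0,0.0005,0,230],[0.002,0,0.0005,0,230],[0,0,0,0,230],[0,0,0,0,230]]' 8
python3 w.py;python3 look.py 8
```

```text
t: 10.15
tool_pos: [0.5978, 0.0818, 0.2233]
orientation: [-0.572, 3.089, -0.0]
force: [0.7, 0.2, 1.2]
opening: 0.0199
t 10.15 tcp [0.5978 0.0818 0.2233] x [-0.934 -0.358 -0.   ] y [-0.358  0.934 -0.   ] F [0.7 0.2 1.2] open 0.0199 q [ 0.05  0.14  1.49 -0.    1.51 -1.89]
```

View pics/c8.png

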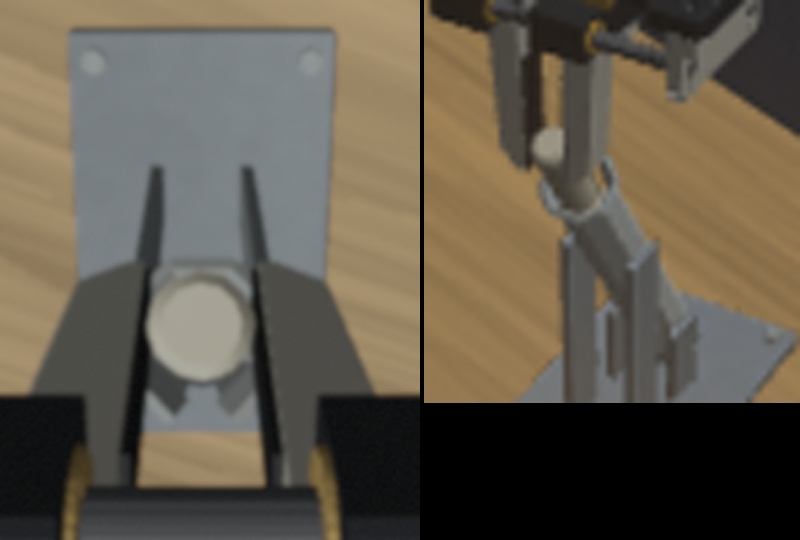

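```bash
python3 -m creep '[[0,0,0,0,230],[-0.002,0,0.0035,0,230],[-0.002,0,0.0035,0,230],[-0.002,0,0.0035,0,230],[-0.002,0,0.0035,0,230],[0,0,0,0,230],[0,0,0,0,230]]' 12
python3 w.py;python3 look.py 9
```

```text
t: 10.83
tool_pos: [0.6054, 0.0848, 0.2084]
orientation: [0.572, -3.088, -0.0]
force: [2.8, 1.4, -1.1]
opening: 0.0196
t 10.83 tcp [0.6054 0.0848 0.2084] x [-0.934 -0.358  0.001] y [-0.358  0.934  0.   ] F [ 2.8  1.4 -1.1] open 0.0196 q [ 0.06  0.17  1.48  0.    1.49 -1.88]
```

View pics/c9.png

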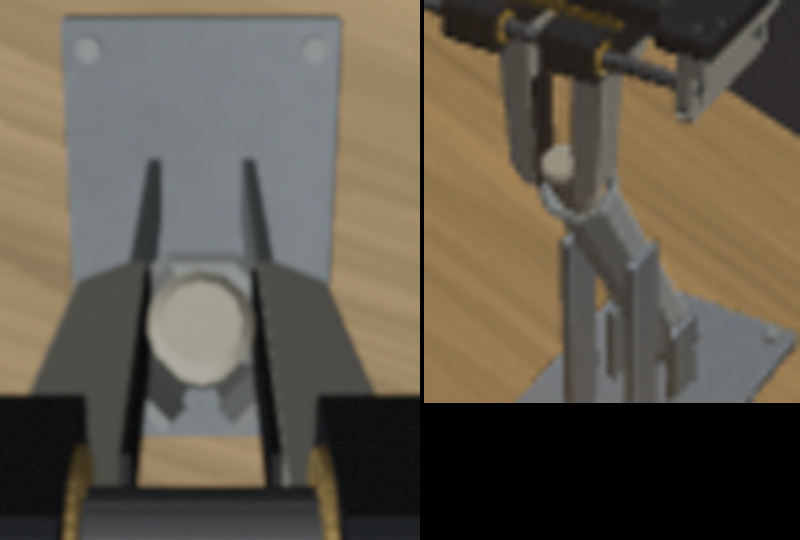

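```bash
python3 -m creep '[[0,0,0,0,150],[0,0,0,0,150],[0,0,0,0,150],[0,0,-0.02,0,150],[0.004,0,-0.02,0,150],[0.004,0,0,0,255],[0,0,0,0,255],[0,0,0,0,255],[0,0,0,0,255],[0,0,0,0,255]]' 12
python3 w.py;python3 look.py 10
```

```text
t: 11.77
tool_pos: [0.5973, 0.0818, 0.2477]
orientation: [0.572, -3.087, -0.0]
force: [0.9, -0.2, -0.7]
opening: 0.0097
t 11.77 tcp [0.5973 0.0818 0.2477] x [-0.934 -0.358  0.002] y [-0.358  0.934  0.001] F [ 0.9 -0.2 -0.7] open 0.0097 q [ 0.05  0.13  1.45 -0.    1.56 -1.89]
```

View pics/c10.png

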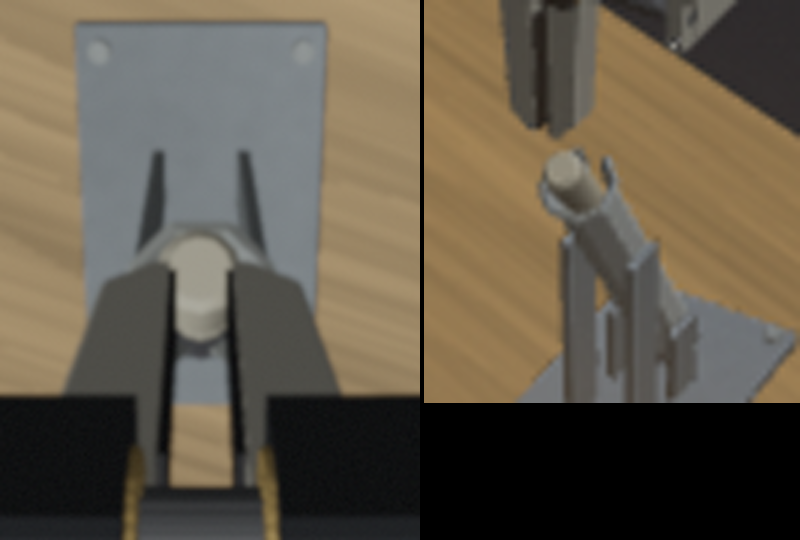

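```bash
python3 -m creep '[[0,0,0.01,0,255],[0,0,0.01,0,255],[0,0,0,0,255],[-0.0015,0,0.0026,0,255],[-0.0015,0,0.0026,0,255],[-0.0015,0,0.0026,0,255],[-0.0015,0,0.0026,0,255],[0,0,0,0,255]]'
python3 w.py;python3 look.py 11
```

```text
t: 12.53
tool_pos: [0.6038, 0.0841, 0.2185]
orientation: [-0.572, 3.089, -0.0]
force: [-0.4, -0.7, 1.4]
opening: 0.0006
t 12.53 tcp [0.6038 0.0841 0.2185] x [-0.934 -0.358 -0.   ] y [-0.358  0.934 -0.   ] F [-0.4 -0.7  1.4] open 0.0006 q [ 0.05  0.16  1.47 -0.    1.51 -1.88]
```

View pics/c11.png

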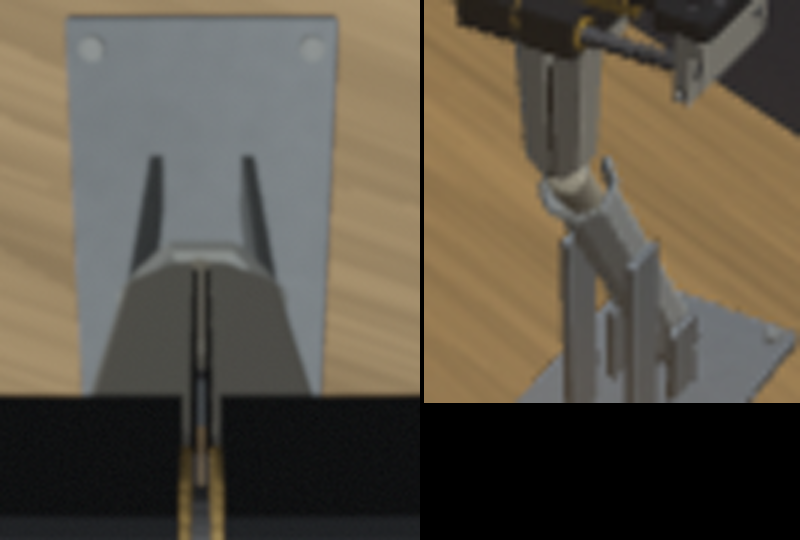

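```bash
python3 -m creep '[[-0.0012,0,0.0026,0,255],[-0.0012,0,0.0026,0,255],[-0.0012,0,0.0026,0,255],[-0.0012,0,0.0026,0,255],[-0.0012,0,0.0026,0,255],[0,0,0,0,255]]'
python3 w.py;python3 look.py 12
```

```text
t: 13.13
tool_pos: [0.6106, 0.0865, 0.207]
orientation: [-0.572, 3.085, -0.0]
force: [2.2, 0.8, 6.6]
opening: 0.0001
t 13.13 tcp [0.6106 0.0865 0.207 ] x [-0.934 -0.358 -0.004] y [-0.358  0.934 -0.001] F [2.2 0.8 6.6] open 0.0001 q [ 0.06  0.18  1.47  0.    1.48 -1.88]
```

View pics/c12.png

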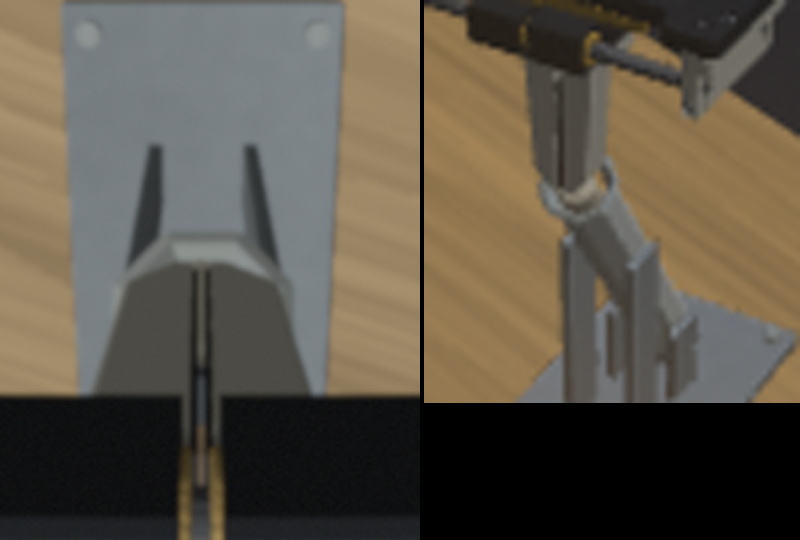

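```bash
python3 -m creep '[[-0.0010,0,0.0026,0,255],[-0.0010,0,0.0026,0,255],[-0.0012,0,0.0026,0,255],[-0.0012,0,0.0026,0,255],[0,0,0,0,255]]'
python3 w.py;python3 look.py 13
```

```text
t: 13.65
tool_pos: [0.6159, 0.0884, 0.1978]
orientation: [-0.571, 3.082, -0.0]
force: [5.1, 3.3, 8.7]
opening: 0.0003
t 13.65 tcp [0.6159 0.0884 0.1978] x [-0.934 -0.358 -0.007] y [-0.358  0.934 -0.001] F [5.1 3.3 8.7] open 0.0003 q [ 0.06  0.2   1.47  0.    1.47 -1.88]
```

View pics/c13.png

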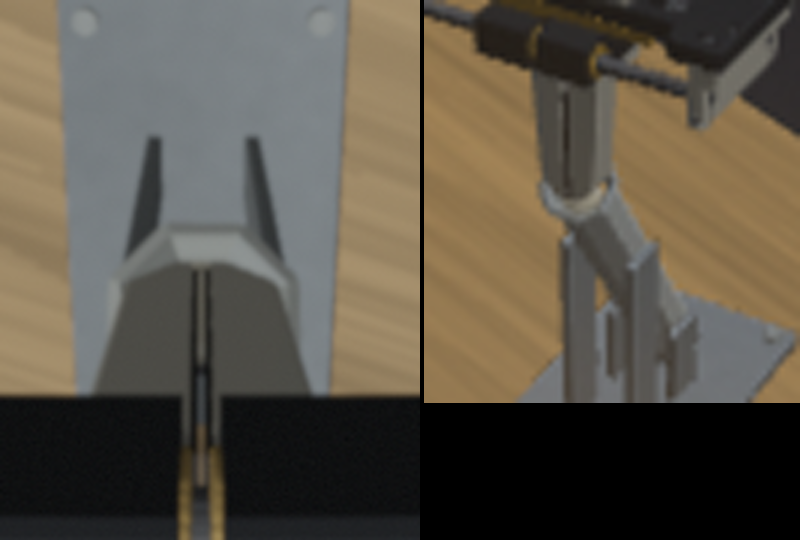

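```bash
python3 -m creep '[[0.005,0,-0.01,0,255],[0,0,-0.03,0,255],[0,0,-0.03,0,200],[-0.03,0,-0.02,0,150],[-0.03,0,0,0,130],[0,0,0,0,130],[0,0,0,0,130]]'
python3 w.py;python3 look.py 14
```

```text
t: 14.33
tool_pos: [0.6647, 0.1076, 0.2835]
orientation: [0.572, -3.086, -0.0]
force: [0.4, 0.7, -0.7]
opening: 0.0292
t 14.33 tcp [0.6647 0.1076 0.2835] x [-0.934 -0.359  0.003] y [-0.359  0.934  0.001] F [ 0.4  0.7 -0.7] open 0.0292 q [ 0.08  0.32  1.17 -0.    1.65 -1.85]
```

View pics/c14.png

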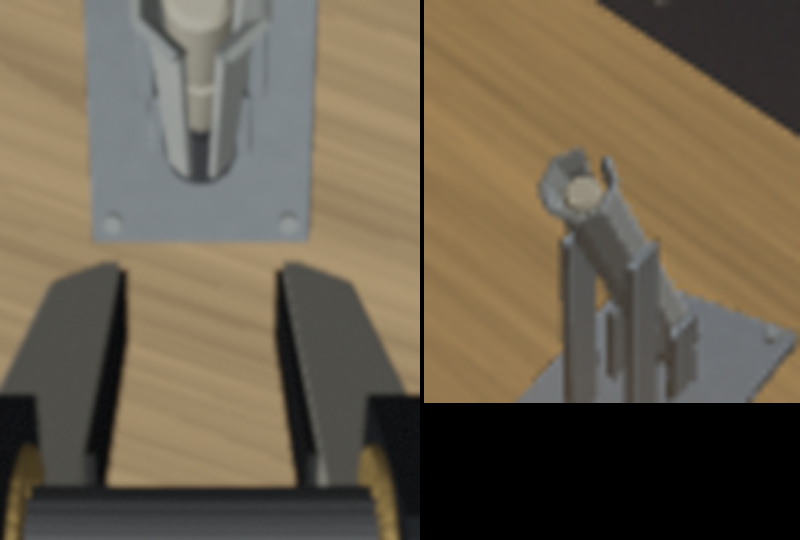

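Run:
```python
from h import *
W=camera_params('wrist')
im=cv2.imread('pics/w14.png')[105:225,280:380]; cv2.imwrite('pics/w14z.png',cv2.resize(im,None,fx=5,fy=5,interpolation=2))
u=np.array([.934,.358,0]);v=np.array([-.358,.934,0]);m=np.array([.616,.088,.19]); tx=.866*u+[0,0,.5]; a=-.5*u+[0,0,.866]
f=lambda X:((proj(W,X)-[280,105])*5).round(0)
print('mouth',f(m),'rim',f(m+.02*tx),f(m-.02*tx),f(m+.02*v),f(m-.02*v))
for d in (0,.005,.01,.015): print(d,'face lower/upper edge(r7.5)',f(m-a*d+tx*.0075),f(m-a*d-tx*.0075),'joint upper',f(m-a*(d+.055)+tx*.01),'old bottom',f(m-a*(d+.11)+tx*.01))
```

```text
mouth [231. 209.] rim [231. 326.] [231.  96.] [355. 209.] [108. 209.]
0 face lower/upper edge(r7.5) [231. 252.] [231. 166.] joint upper [232. 366.] old bottom [232. 435.]
0.005 face lower/upper edge(r7.5) [231. 263.] [231. 178.] joint upper [232. 373.] old bottom [232. 440.]
0.01 face lower/upper edge(r7.5) [231. 274.] [231. 190.] joint upper [232. 380.] old bottom [232. 445.]
0.015 face lower/upper edge(r7.5) [232. 284.] [231. 202.] joint upper [232. 387.] old bottom [232. 450.]
```

View pics/w14z.png

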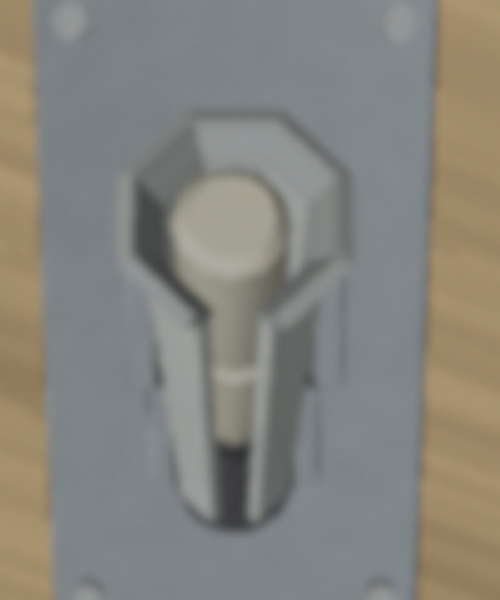

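```bash
python3 -m creep '[[0.0256,-0.0276,0,0,130],[0.0256,-0.0276,0,0,130],[0.0256,-0.0276,0,0,130],[0.0256,-0.0276,0,0,130],[0.0256,-0.0276,0,0,130],[0.0256,-0.0276,0,0,130],[0.0256,-0.0276,0,0,130],[0.0256,-0.0276,0,0,130],[0.0256,-0.0276,0.015,0,130],[0.0256,-0.0276,0.015,0,130],[0.026,-0.0276,0.015,0,130],[0,0,0.035,0,130]]'
python3 -m creep '[[0,0,0.035,0,130],[0,0,0.035,0,130],[0,0,0,0,130],[0,0,0,0,130],[0,0,0,0,130]]'
python3 w.py .510 -.2767 .065
python3 - <<'E'
from h import *
W=camera_params('wrist'); save('wrist','w15.png'); print(proj(W,(.510,-.2767,.071)))
for r in silhouettes('wrist','stick1')[:3]:
    ys,xs=np.nonzero(r['region']); print(r['confidence'],r['pixel'],xs.min(),xs.max(),ys.min(),ys.max())
E
```

```text
t: 15.43
tool_pos: [0.5081, -0.2841, 0.2095]
orientation: [-0.563, 3.087, -0.012]
force: [1.5, -0.4, -0.4]
opening: 0.0457
t: 15.85
tool_pos: [0.5105, -0.2773, 0.1378]
orientation: [-0.572, 3.087, -0.003]
force: [0.3, 0.1, 1.1]
opening: 0.0457
t 15.85 tcp [ 0.5105 -0.2773  0.1378] x [-0.934 -0.358 -0.001] y [-0.358  0.934 -0.002] F [0.3 0.1 1.1] open 0.0457 q [-0.59  0.14  1.65 -0.    1.35 -2.52]
to tool [0.0003 0.0009 0.0728]
[328.58273494 217.80873279]
0.95 [396.1, 139.8] 380 413 124 152
0.83 [237.2, 186.8] 221 256 172 206
0.7 [329.6, 301.2] 318 337 283 311
```

View pics/w15.png

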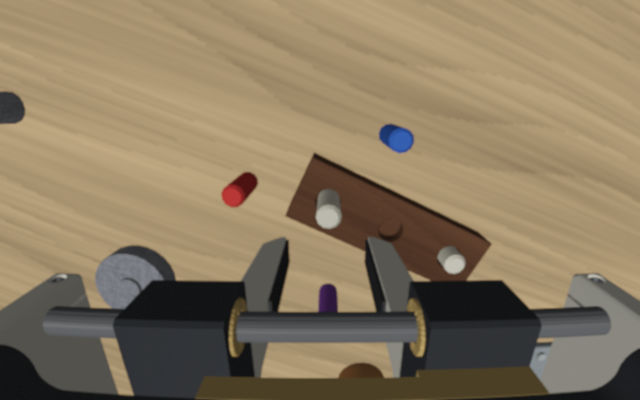

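```bash
python3 -m creep '[[0.001,0.001,0.03,0,130],[0,0,0.03,0,130],[0,0,0.0125,0,130],[0,0,0,0,130],[0,0,0,0,130],[0,0,0,0,200],[0,0,0,0,230],[0,0,0,0,230],[0,0,0,0,230],[0,0,0,0,230]]' 20
python3 w.py .510 -.2767 .065
```

```text
t: 16.78
tool_pos: [0.5092, -0.2768, 0.0638]
orientation: [-0.572, 3.088, -0.002]
force: [-0.6, 0.5, 4.1]
opening: 0.019
t 16.78 tcp [ 0.5092 -0.2768  0.0638] x [-0.934 -0.358 -0.001] y [-0.358  0.934 -0.001] F [-0.6  0.5  4.1] open 0.019 q [-0.59  0.21  1.71  0.    1.22 -2.52]
to tool [-0.0008 -0.0002 -0.0012]
```

```bash
python3 -m creep '[[0,0,-0.004,0,230],[0,0,-0.004,0,230],[0,0,0,0,230],[0.004,0,0,0,230],[0.004,0,0,0,230],[0.004,0,0,0,230],[0.004,0,0,0,230],[0.004,0,0.0005,0,230],[0.004,0,0.001,0,230],[0.001,0,0,0,230],[0,0,0,0,230]]' 7
python3 w.py
python3 - <<'E'
from h import *
save('wrist','w16.png'); save('side','s16.png')
a=cv2.imread('pics/w16.png')[150:330,230:430]; b=cv2.imread('pics/s16.png')[250:330,320:400]
cv2.imwrite('pics/c16.png',np.hstack([cv2.resize(a,(444,400),interpolation=2),cv2.resize(b,(356,400)[:1]*1+(400,),interpolation=2)]))
E
```

```text
t: 17.7
tool_pos: [0.4848, -0.2855, 0.0691]
orientation: [0.571, -3.089, -0.001]
force: [0.3, 0.7, -0.6]
opening: 0.0197
t 17.7 tcp [ 0.4848 -0.2855  0.0691] x [-0.934 -0.358  0.   ] y [-0.358  0.934  0.   ] F [ 0.3  0.7 -0.6] open 0.0197 q [-0.62  0.17  1.75 -0.    1.22 -2.56]
```

View pics/c16.png

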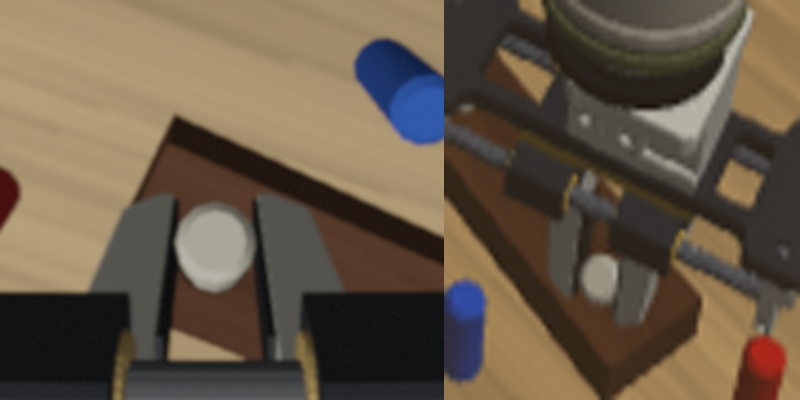

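```bash
python3 -m creep '[[0,0,0,0,230],[0,0,-0.011,0,230],[0,0,-0.04,0,230],[0,0,-0.04,0,230],[0,0,-0.04,0,230],[-0.015,0.02,-0.03,0,230],[-0.0215,0.0282,-0.02,0,230],[-0.0215,0.0282,-0.02,0,230],[-0.0215,0.0282,-0.01,0,230],[-0.0215,0.0282,0,0,230],[-0.0215,0.0282,0,0,230],[-0.0215,0.0282,0,0,230]]' 20
python3 -m creep '[[-0.0215,0.0282,0,0,230],[-0.0215,0.0282,0,0,230],[-0.0215,0.0282,0,0,230],[-0.0215,0.0282,0,0,230],[0,0,0,0,230],[0,0,0,0,230],[0,0,0,0,230]]' 20
python3 w.py .591 .0784 .255; python3 look.py 17
```

```text
t: 18.8
tool_pos: [0.5523, -0.0555, 0.2818]
orientation: [-0.572, 3.088, -0.001]
force: [-0.2, -0.8, -0.4]
opening: 0.0193
t: 19.38
tool_pos: [0.5917, 0.0788, 0.2807]
orientation: [0.573, -3.089, 0.001]
force: [0.3, -0.8, 0.2]
opening: 0.0193
t 19.38 tcp [0.5917 0.0788 0.2807] x [-0.933 -0.359  0.   ] y [-0.359  0.933 -0.   ] F [ 0.3 -0.8  0.2] open 0.0193 q [ 0.05  0.11  1.42 -0.    1.61 -1.89]
to tool [ 0.0008 -0.0001  0.0257]
```

View pics/c17.png

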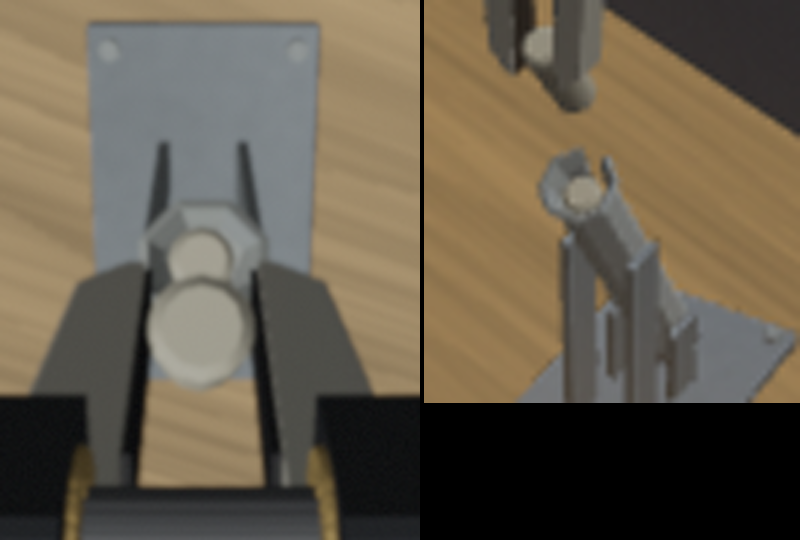

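Run:
```python
from h import *
S=camera_params('side');W=camera_params('wrist'); p=read_state()['tool_pos']
u=np.array([.934,.358,0]);v=np.array([-.358,.934,0]);m=np.array([.616,.088,.19])
im=cv2.imread('pics/s17.png'); cv2.imwrite('pics/s17z.png',cv2.resize(im[115:175,275:325],None,fx=10,fy=10,interpolation=cv2.INTER_CUBIC))
def pl(px):
    o,d=ray(S,px); t=((p-o)@v)/(d@v); X=o+d*t; return ((X-m)@u*1e3).round(1),((X-m)[2]*1e3).round(1)
for c in [(575,92),(542,45)]: 
    print(pl(((c[0]-424)/5.37+265,c[1]/5.37+120)))
print('tcp',((p-m)@u*1e3).round(1),((p-m)[2]*1e3).round(1),((p-m)@v*1e3).round(1))
for e in (0,.01,.02): print(((proj(S,p-[0,0,.0025]-(-.5*u+[0,0,.866])*.0455)-[275,115])*10).round(0)); break
print('mouth in z crop',((proj(S,m)-[275,115])*10).round(0))
```

```text
(np.float64(0.5), np.float64(52.9))
(np.float64(-26.8), np.float64(93.6))
tcp -26.3 90.7 -0.8
[173. 243.]
mouth in z crop [181. 393.]
```

View pics/s17z.png

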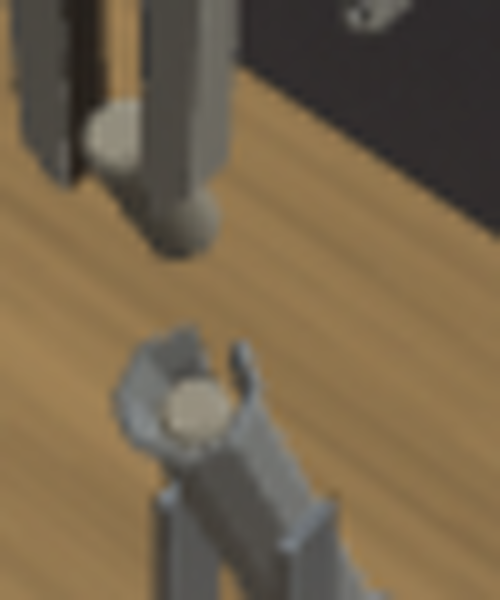

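```bash
python3 -m creep '[[0.003,0.001,0.02,0,230],[0,0,0.018,0,230],[0,0,0,0,230],[0,0,0,0,230],[0,0,0,0,230]]' 20
python3 w.py; python3 look.py 18
```

```text
t: 19.9
tool_pos: [0.5891, 0.0779, 0.2436]
orientation: [-0.57, 3.088, -0.0]
force: [0.1, 0.1, -0.2]
opening: 0.0195
t 19.9 tcp [0.5891 0.0779 0.2436] x [-0.934 -0.357 -0.001] y [-0.357  0.934 -0.   ] F [ 0.1  0.1 -0.2] open 0.0195 q [ 0.05  0.11  1.49 -0.    1.55 -1.89]
```

View pics/c18.png

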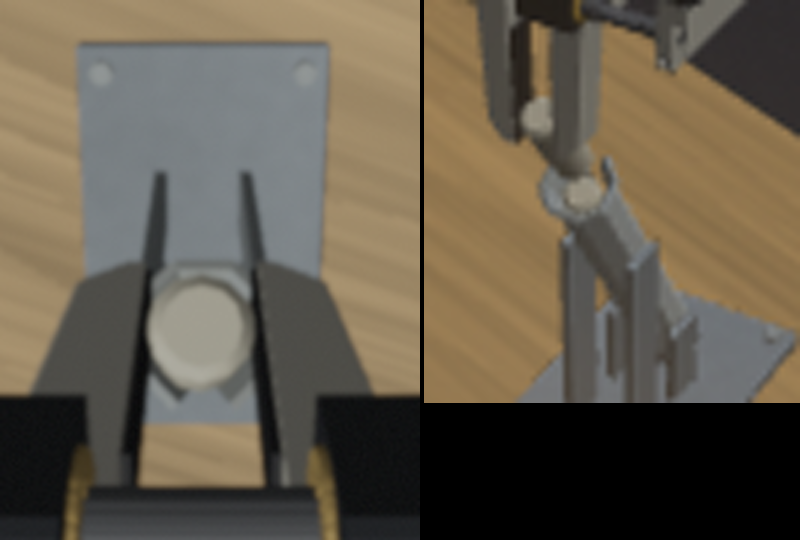

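```bash
python3 -m creep '[[0.001,0,0.0025,0,230],[-0.001,0,0.0025,0,230],[-0.001,0,0.0025,0,230],[-0.001,0,0.0025,0,230],[0,0,0,0,230],[0,0,0,0,230]]' 20
python3 w.py; python3 look.py 19
```

```text
t: 20.5
tool_pos: [0.5905, 0.0795, 0.2319]
orientation: [0.572, -3.088, -0.0]
force: [0.5, -0.1, -1.1]
opening: 0.0197
t 20.5 tcp [0.5905 0.0795 0.2319] x [-0.934 -0.358  0.001] y [-0.358  0.934  0.   ] F [ 0.5 -0.1 -1.1] open 0.0197 q [ 0.05  0.12  1.5  -0.    1.53 -1.89]
```

View pics/c19.png

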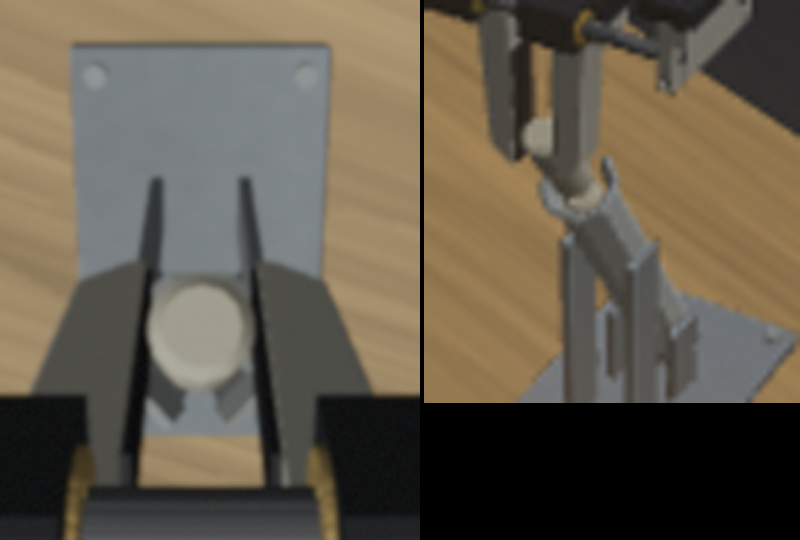

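```bash
python3 -m creep '[[-0.0012,0,0.0026,0,230],[-0.0012,0,0.0026,0,230],[-0.0014,0,0.0026,0,230],[-0.0015,0,0.0026,0,230],[0,0,0,0,230],[0,0,0,0,230]]' 30
python3 w.py; python3 look.py 20
```

```text
t: 21.1
tool_pos: [0.5956, 0.0814, 0.2216]
orientation: [0.572, -3.089, -0.0]
force: [0.8, 0.8, -0.8]
opening: 0.0193
t 21.1 tcp [0.5956 0.0814 0.2216] x [-0.934 -0.358  0.   ] y [-0.358  0.934  0.   ] F [ 0.8  0.8 -0.8] open 0.0193 q [ 0.05  0.14  1.5   0.    1.51 -1.89]
```

View pics/c20.png

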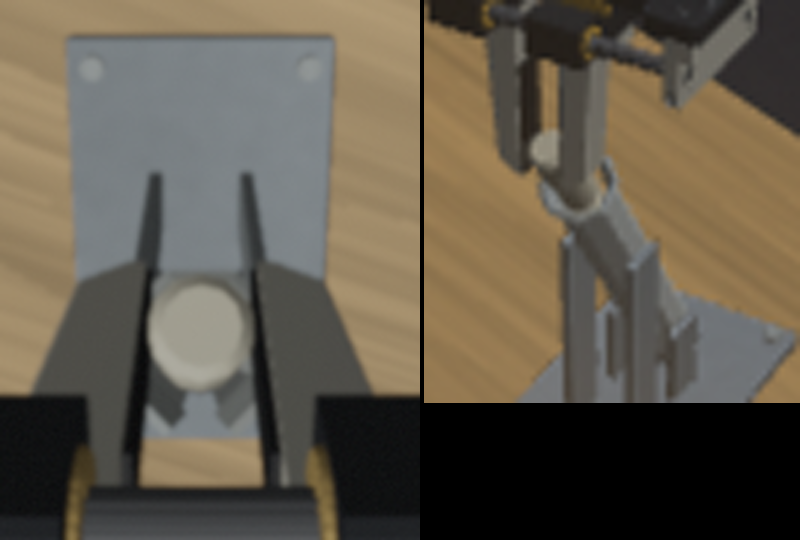

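```bash
python3 -m creep '[[-0.0018,0,0.0024,0,230],[-0.0018,0,0.0024,0,230],[-0.0018,0,0.0024,0,230],[0,0,0,0,230],[0,0,0,0,230]]' 30
python3 w.py; python3 look.py 21
```

```text
t: 21.62
tool_pos: [0.6006, 0.0834, 0.2142]
orientation: [0.572, -3.089, -0.0]
force: [0.1, -0.0, -0.8]
opening: 0.0191
t 21.62 tcp [0.6006 0.0834 0.2142] x [-0.934 -0.358  0.   ] y [-0.358  0.934  0.   ] F [ 0.1 -0.  -0.8] open 0.0191 q [ 0.05  0.16  1.49  0.    1.5  -1.88]
```

View pics/c21.png

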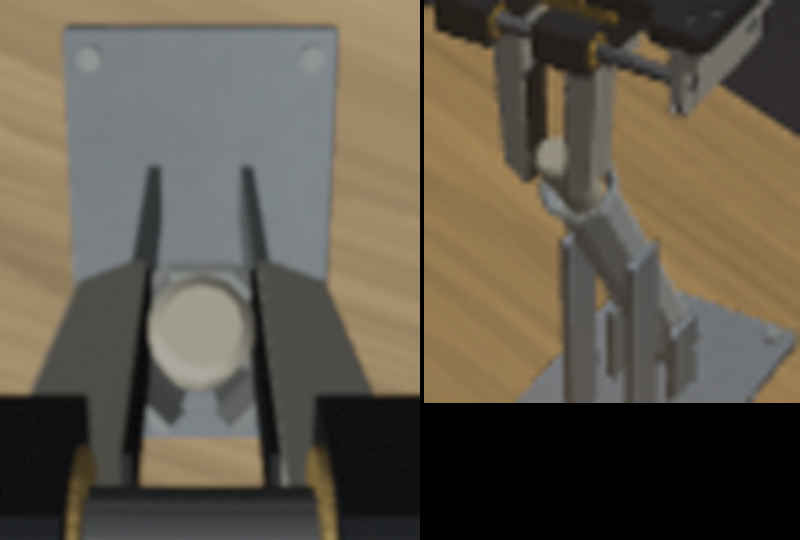

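```bash
python3 -m creep '[[-0.0016,0,0.0024,0,230],[-0.0016,0,0.0024,0,230],[-0.0014,0,0.0022,0,230],[0,0,0,0,230]]' 30
python3 w.py; python3 -m creep '[[0,0,0,0,200],[0,0,0,0,150],[0,0,0,0,150],[0,0,-0.02,0,150],[0,0,-0.02,0,150],[-0.03,0,-0.03,0,150],[-0.03,0,0,0,150],[0,0,0,0,150],[0,0,0,0,150]]'; python3 w.py
python3 look.py 22;  python3 - <<'E'
from h import *
im=cv2.imread('pics/w22.png')[85:225,270:390]; cv2.imwrite('pics/w22z.png',cv2.resize(im,None,fx=4.2,fy=4.2,interpolation=2))
E
```

```text
t: 22.05
tool_pos: [0.6049, 0.085, 0.2071]
orientation: [0.572, -3.088, -0.0]
force: [-0.8, -0.4, 0.5]
opening: 0.019
t 22.05 tcp [0.6049 0.085  0.2071] x [-0.934 -0.358  0.001] y [-0.358  0.934  0.   ] F [-0.8 -0.4  0.5] open 0.019 q [ 0.06  0.17  1.48 -0.    1.49 -1.88]
t: 22.8
tool_pos: [0.6611, 0.1066, 0.276]
orientation: [0.573, -3.088, -0.0]
force: [-0.6, 0.3, -0.3]
opening: 0.0385
t 22.8 tcp [0.6611 0.1066 0.276 ] x [-0.933 -0.359  0.001] y [-0.359  0.933  0.   ] F [-0.6  0.3 -0.3] open 0.0385 q [ 0.08  0.31  1.2   0.    1.63 -1.85]
```

View pics/c22.png

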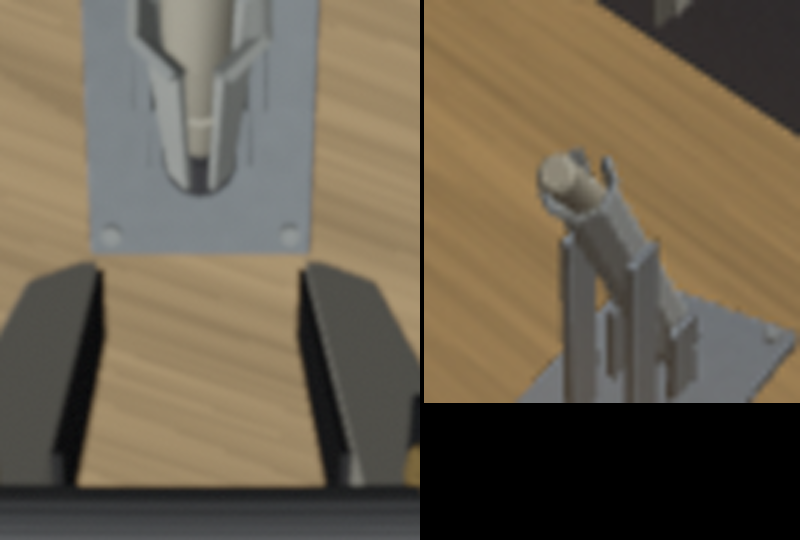

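View pics/w22z.png

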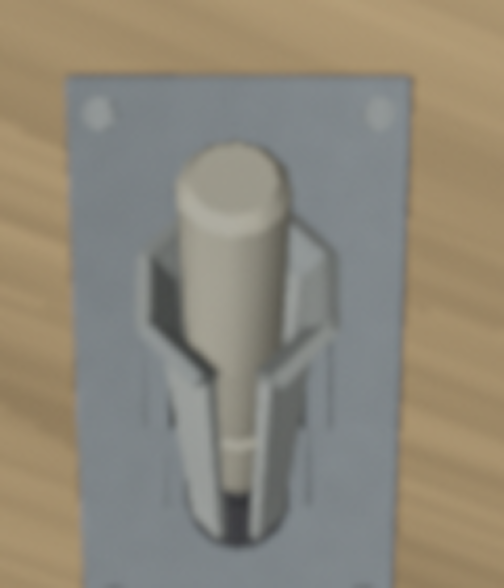

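```bash
python3 -m creep '[[0.034,0.0005,0,0,255],[0.034,0,0,0,255],[0,0,0.01,0,255],[0,0,0.015,0,255],[0,0,0.015,0,255],[0,0,0,0,255],[0,0,0,0,255]]' 15
python3 w.py; python3 look.py 23
```

```text
t: 23.48
tool_pos: [0.5957, 0.0821, 0.2367]
orientation: [0.571, -3.088, -0.0]
force: [-0.1, -0.2, 0.4]
opening: 0.0009
t 23.48 tcp [0.5957 0.0821 0.2367] x [-0.934 -0.358  0.002] y [-0.358  0.934  0.   ] F [-0.1 -0.2  0.4] open 0.0009 q [ 0.05  0.13  1.47 -0.    1.54 -1.88]
```

View pics/c23.png

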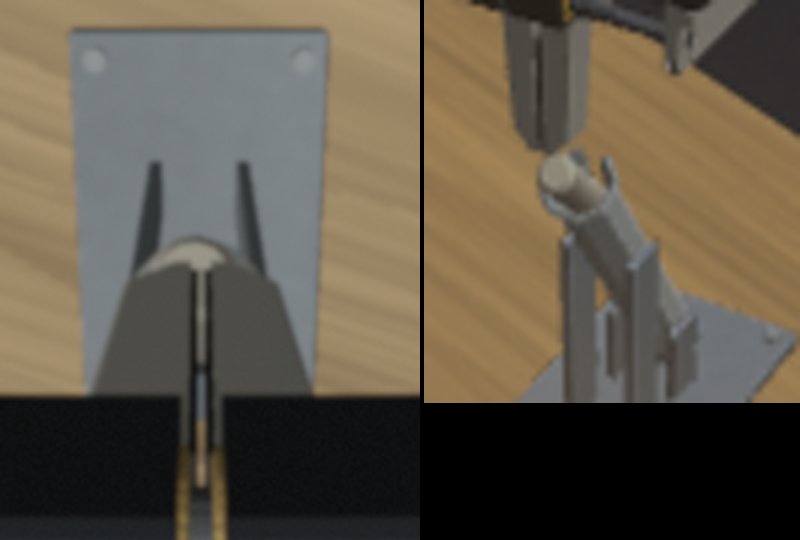

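```bash
python3 -m creep '[[-0.0012,0,0.0026,0,255],[-0.0012,0,0.0026,0,255],[-0.0012,0,0.0026,0,255],[-0.0012,0,0.0026,0,255],[-0.0012,0,0.0026,0,255],[-0.0012,0,0.0026,0,255],[-0.0012,0,0.0026,0,255],[0,0,0,0,255]]'
python3 -m creep '[[-0.0013,0,0.0025,0,255],[-0.0013,0,0.0025,0,255],[-0.0013,0,0.0025,0,255],[-0.0013,0,0.0025,0,255],[0,0,0,0,255],[0,0,0,0,255]]'
python3 w.py; python3 look.py 24
```

```text
t: 24.25
tool_pos: [0.605, 0.0854, 0.219]
orientation: [-0.572, 3.088, -0.0]
force: [0.9, -0.3, 2.0]
opening: 0.0001
t: 24.75
tool_pos: [0.6119, 0.0878, 0.212]
orientation: [-0.571, 3.082, -0.0]
force: [3.3, 1.8, 11.4]
opening: 0.0009
t 24.75 tcp [0.6119 0.0878 0.212 ] x [-0.934 -0.358 -0.007] y [-0.358  0.934 -0.001] F [ 3.3  1.8 11.4] open 0.0009 q [ 0.06  0.18  1.47  0.    1.49 -1.88]
```

View pics/c24.png

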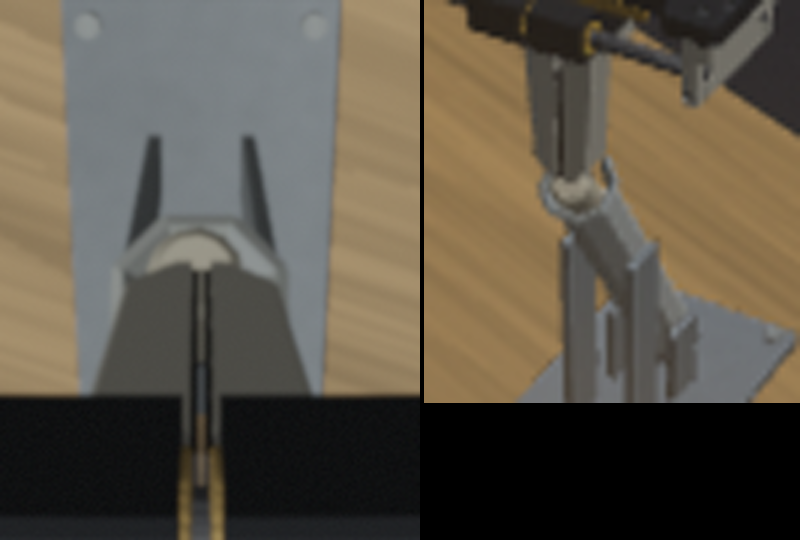

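```bash
python3 -m creep '[[0.004,0,-0.002,0,255],[0,0,0,0,255],[-0.001,0,0.0025,0,255],[-0.001,0,0.0025,0,255],[-0.001,0,0.0025,0,255],[0,0,0,0,255],[0,0,0,0,255]]'
python3 w.py; python3 look.py 25
```

```text
t: 25.43
tool_pos: [0.6112, 0.0876, 0.2068]
orientation: [-0.571, 3.082, -0.0]
force: [3.2, 1.8, 14.2]
opening: 0.0006
t 25.43 tcp [0.6112 0.0876 0.2068] x [-0.934 -0.358 -0.007] y [-0.358  0.934 -0.001] F [ 3.2  1.8 14.2] open 0.0006 q [ 0.06  0.18  1.47  0.    1.48 -1.88]
```

View pics/c25.png

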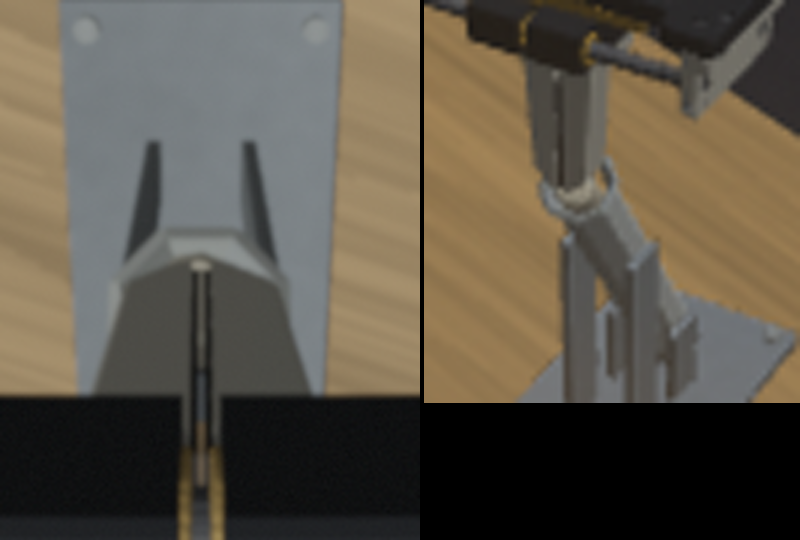

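```bash
python3 -m creep '[[0,0,0.0025,0,255],[-0.001,0,0.0025,0,255],[0,0,0,0,255],[0,0,0,0,255]]'
python3 w.py
```

```text
t: 25.87
tool_pos: [0.6135, 0.0884, 0.2033]
orientation: [-0.571, 3.078, 0.0]
force: [6.6, 3.7, 18.4]
opening: -0.0001
t 25.87 tcp [0.6135 0.0884 0.2033] x [-0.933 -0.358 -0.011] y [-0.358  0.934 -0.002] F [ 6.6  3.7 18.4] open -0.0001 q [ 0.06  0.19  1.48  0.    1.47 -1.88]
```

```bash
python3 -m creep '[[0.003,0,-0.006,0,255],[0.002,0,-0.002,0,255],[0,0,0,0,255],[0,0,0,0,255]]'
python3 w.py .6087 .0852 .1994; python3 look.py 26
```

```text
t: 26.2
tool_pos: [0.604, 0.0853, 0.2053]
orientation: [0.571, -3.087, -0.0]
force: [-0.3, -0.6, -0.2]
opening: 0.0001
t 26.2 tcp [0.604  0.0853 0.2053] x [-0.934 -0.358  0.002] y [-0.358  0.934  0.001] F [-0.3 -0.6 -0.2] open 0.0001 q [ 0.06  0.17  1.49 -0.    1.48 -1.88]
to tool [-0.0043 -0.0017  0.0059]
```

View pics/c26.png

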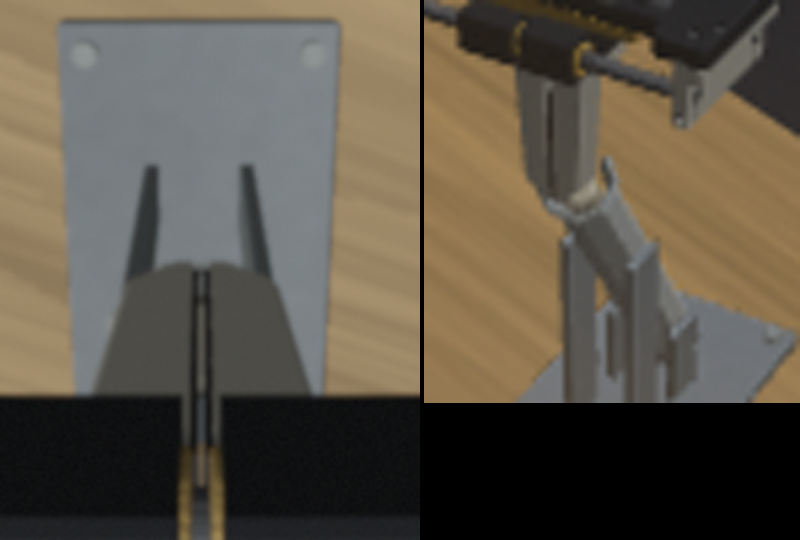

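```bash
python3 -m creep '[[-0.0015,0,0.002,0,255],[-0.0015,0,0.002,0,255],[-0.001,0,0.002,0,255],[0,0,0,0,255],[0,0,0,0,255]]'
python3 w.py; python3 look.py 27
```

```text
t: 26.72
tool_pos: [0.6085, 0.0869, 0.2002]
orientation: [0.572, -3.089, -0.0]
force: [0.5, 0.8, 0.2]
opening: 0.0006
t 26.72 tcp [0.6085 0.0869 0.2002] x [-0.934 -0.358  0.   ] y [-0.358  0.934  0.   ] F [0.5 0.8 0.2] open 0.0006 q [ 0.06  0.18  1.48 -0.    1.48 -1.88]
```

View pics/c27.png

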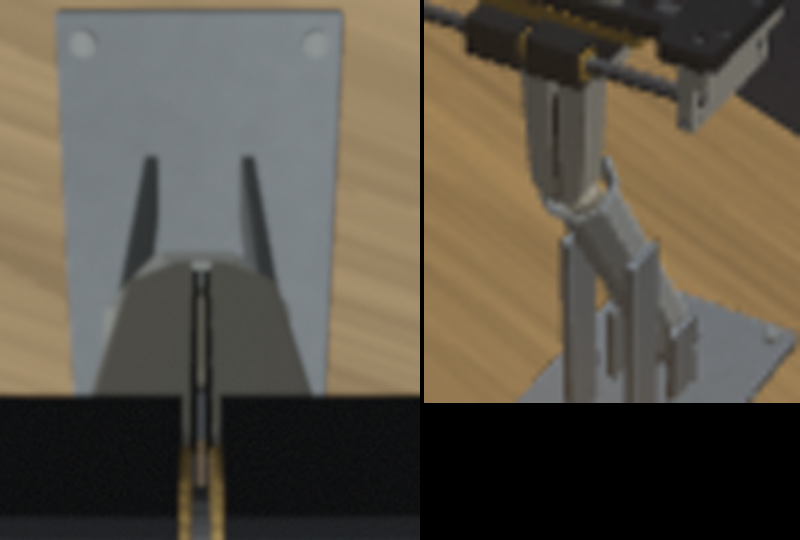

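```bash
python3 -m creep '[[0.003,0,-0.01,0,255],[0,0,-0.03,0,255],[-0.015,0,-0.03,0,255],[-0.03,0,-0.01,0,255],[-0.02,0,0,0,255],[0,0,0,0,255],[0,0,0,0,255]]'
python3 w.py; python3 look.py 28;  python3 - <<'E'
from h import *
W=camera_params('wrist')
im=cv2.imread('pics/w28.png')[95:225,270:390]; cv2.imwrite('pics/w28z.png',cv2.resize(im,None,fx=5,fy=5,interpolation=2))
im=cv2.imread('pics/s28.png')[140:185,275:325]; cv2.imwrite('pics/s28z.png',cv2.resize(im,None,fx=11,fy=11,interpolation=2))
u=np.array([.934,.358,0]);v=np.array([-.358,.934,0]);m=np.array([.616,.088,.19]); tx=.866*u+[0,0,.5]; a=-.5*u+[0,0,.866]
f=lambda X:((proj(W,X)-[270,95])*5).round(0)
print('mouth',f(m),'rim',f(m+.02*tx),f(m-.02*tx),f(m+.02*v),f(m-.02*v))
for d in (-.003,0,.003,.006): print(d,'flat face lower/upper(r7.5)',f(m-a*d+tx*.0075),f(m-a*d-tx*.0075),'joint',f(m-a*(d+.055)+tx*.01),'joint2',f(m-a*(d+.11)+tx*.01))
E
```

```text
t: 27.4
tool_pos: [0.6667, 0.1093, 0.2806]
orientation: [0.573, -3.089, 0.0]
force: [-0.3, -0.7, 0.1]
opening: 0.0003
t 27.4 tcp [0.6667 0.1093 0.2806] x [-0.934 -0.358  0.   ] y [-0.358  0.934  0.   ] F [-0.3 -0.7  0.1] open 0.0003 q [ 0.09  0.32  1.17 -0.    1.64 -1.85]
mouth [276. 246.] rim [276. 365.] [276. 131.] [402. 246.] [151. 246.]
-0.003 flat face lower/upper(r7.5) [276. 283.] [276. 194.] joint [278. 403.] joint2 [279. 475.]
0 flat face lower/upper(r7.5) [276. 290.] [276. 202.] joint [278. 407.] joint2 [279. 478.]
0.003 flat face lower/upper(r7.5) [276. 297.] [276. 210.] joint [278. 412.] joint2 [279. 481.]
0.006 flat face lower/upper(r7.5) [276. 304.] [276. 218.] joint [278. 416.] joint2 [279. 484.]
```

View pics/w28z.png

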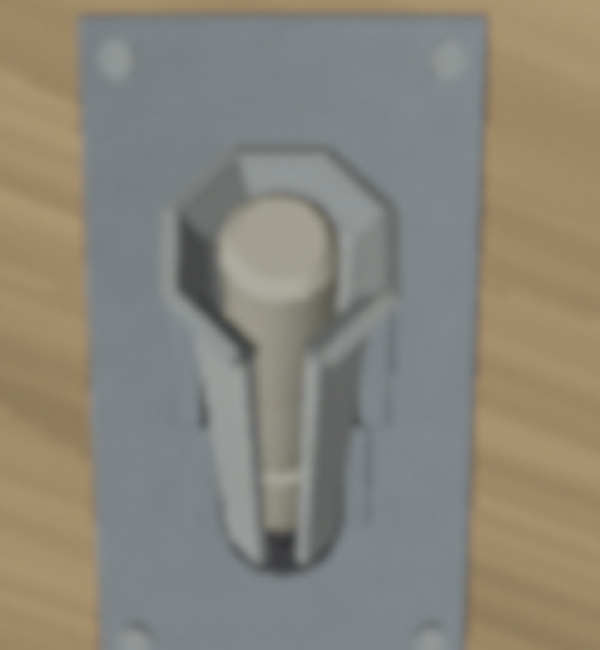

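View pics/s28z.png

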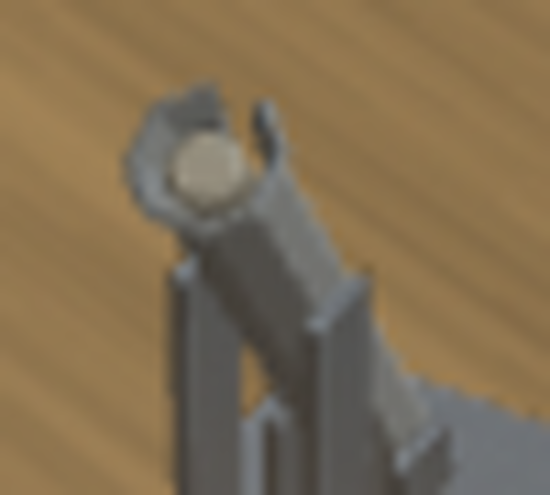

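Run:
```python
from h import *
from scipy.optimize import least_squares
import math
W=camera_params('wrist')
u=np.array([.934,.358,0]);v=np.array([-.358,.934,0]); tx=.866*u+[0,0,.5]; a=-.5*u+[0,0,.866]
f=lambda X:((proj(W,X)-[270,95])*5)
obs={5:(237,147),4:(330,147)}
# corner order by angle: angle t from tx toward v
C={ 157.5:None}
o=[(157.5,(330,147)),(202.5,(237,147)),(112.5,(393,208)),(247.5,(165,208)),(67.5,(395,292)),(292.5,(165,292))]
print(f(np.array([.616,.088,.19])+.02*v))
for ac in (40,37):
    r=ac/2e3/math.cos(math.pi/8)
    def P(m,t): t=math.radians(t); return m+r*(math.cos(t)*tx+math.sin(t)*v)
    res=least_squares(lambda m:np.concatenate([f(P(m,t))-p for t,p in o]),[.616,.088,.19],x_scale=.01)
    m=res.x; print(ac,m.round(4),'rms',np.sqrt(np.mean(res.fun**2)).round(1))
    for d in (-.006,-.003,0,.003,.006): print('  d',d,'flat lower/upper',f(m-a*d+tx*.0075)[1].round(0),f(m-a*d-tx*.0075)[1].round(0),'r10 upper at chamfer',f(m-a*(d+.0025)-tx*.01)[1].round(0),'side width',(f(m-a*(d+.0025)+v*.01)-f(m-a*(d+.0025)-v*.01))[0].round(0),'joints',f(m-a*(d+.055)+tx*.01)[1].round(0),f(m-a*(d+.11)+tx*.01)[1].round(0))
im=cv2.imread('pics/w28.png')[120:175,305:345]; im=cv2.normalize(im,None,0,255,cv2.NORM_MINMAX); cv2.imwrite('pics/w28y.png',cv2.resize(im,None,fx=10,fy=10,interpolation=2))
im=cv2.imread('pics/w28.png')[155:210,305:345]; im=cv2.normalize(im,None,0,255,cv2.NORM_MINMAX); cv2.imwrite('pics/w28x.png',cv2.resize(im,None,fx=10,fy=10,interpolation=2))
```

```text
[401.83132186 245.86786667]
40 [0.6195 0.0901 0.1639] rms 1.9
  d -0.006 flat lower/upper 277.0 196.0 r10 upper at chamfer 189.0 side width 115.0 joints 389.0 458.0
  d -0.003 flat lower/upper 284.0 203.0 r10 upper at chamfer 196.0 side width 114.0 joints 393.0 462.0
  d 0 flat lower/upper 290.0 211.0 r10 upper at chamfer 203.0 side width 112.0 joints 398.0 465.0
  d 0.003 flat lower/upper 296.0 218.0 r10 upper at chamfer 210.0 side width 111.0 joints 402.0 468.0
  d 0.006 flat lower/upper 302.0 224.0 r10 upper at chamfer 217.0 side width 110.0 joints 406.0 471.0
37 [0.617  0.0892 0.1842] rms 1.9
  d -0.006 flat lower/upper 279.0 192.0 r10 upper at chamfer 184.0 side width 124.0 joints 398.0 470.0
  d -0.003 flat lower/upper 286.0 200.0 r10 upper at chamfer 192.0 side width 123.0 joints 403.0 474.0
  d 0 flat lower/upper 293.0 207.0 r10 upper at chamfer 200.0 side width 121.0 joints 407.0 477.0
  d 0.003 flat lower/upper 300.0 215.0 r10 upper at chamfer 207.0 side width 120.0 joints 412.0 480.0
  d 0.006 flat lower/upper 306.0 222.0 r10 upper at chamfer 215.0 side width 119.0 joints 416.0 483.0
```

View pics/w28y.png

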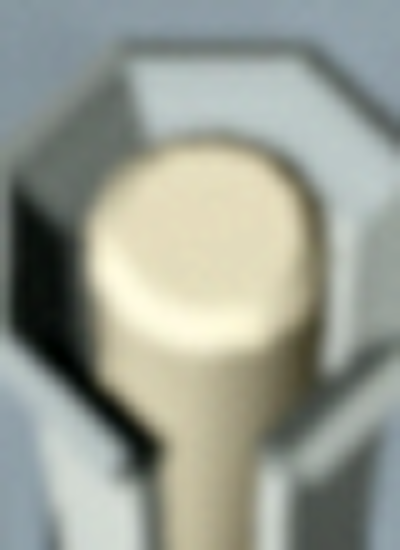

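View pics/w28x.png

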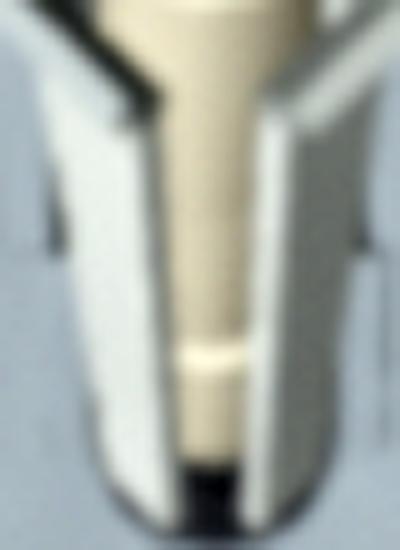

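```bash
python3 - <<'E'
import cv2,numpy as np
im=cv2.imread('pics/w28.png').astype(int).sum(2)
for r in range(148,206): print(r, im[r,324:329].mean().round(0), end=' | ')
print()
im=cv2.imread('pics/w22.png').astype(int).sum(2)
for r in range(140,206): print(r, im[r,324:329].mean().round(0), end=' | ')
E
python3 - <<'E'
from h import *
W=camera_params('wrist')
for q in ['old_end','follower','stick1']:
    print(q,[(np.round(r['pixel'],1),round(r['confidence'],2)) for r in tip_of('wrist',q)[:4]])
for r in silhouettes('wrist','stick1')[:4]:
    ys,xs=np.nonzero(r['region']); print(r['confidence'],r['pixel'],xs.min(),xs.max(),ys.min(),ys.max())
for r in silhouettes('wrist','follower')[:4]:
    ys,xs=np.nonzero(r['region']); print('f',r['confidence'],r['pixel'],xs.min(),xs.max(),ys.min(),ys.max())
E
```

```text
148 465.0 | 149 468.0 | 150 480.0 | 151 494.0 | 152 501.0 | 153 497.0 | 154 477.0 | 155 442.0 | 156 416.0 | 157 409.0 | 158 408.0 | 159 408.0 | 160 408.0 | 161 408.0 | 162 408.0 | 163 407.0 | 164 406.0 | 165 404.0 | 166 404.0 | 167 402.0 | 168 400.0 | 169 400.0 | 170 397.0 | 171 397.0 | 172 394.0 | 173 393.0 | 174 390.0 | 175 390.0 | 176 391.0 | 177 395.0 | 178 397.0 | 179 395.0 | 180 396.0 | 181 394.0 | 182 393.0 | 183 390.0 | 184 389.0 | 185 386.0 | 186 382.0 | 187 382.0 | 188 394.0 | 189 429.0 | 190 462.0 | 191 454.0 | 192 419.0 | 193 399.0 | 194 395.0 | 195 394.0 | 196 391.0 | 197 389.0 | 198 386.0 | 199 374.0 | 200 336.0 | 201 264.0 | 202 205.0 | 203 187.0 | 204 196.0 | 205 205.0 | 
140 487.0 | 141 463.0 | 142 445.0 | 143 440.0 | 144 440.0 | 145 439.0 | 146 439.0 | 147 439.0 | 148 440.0 | 149 438.0 | 150 440.0 | 151 439.0 | 152 439.0 | 153 439.0 | 154 438.0 | 155 437.0 | 156 437.0 | 157 436.0 | 158 435.0 | 159 435.0 | 160 434.0 | 161 433.0 | 162 431.0 | 163 431.0 | 164 430.0 | 165 429.0 | 166 428.0 | 167 427.0 | 168 426.0 | 169 425.0 | 170 424.0 | 171 421.0 | 172 419.0 | 173 418.0 | 174 413.0 | 175 407.0 | 176 406.0 | 177 406.0 | 178 405.0 | 179 405.0 | 180 404.0 | 181 403.0 | 182 401.0 | 183 398.0 | 184 396.0 | 185 395.0 | 186 394.0 | 187 390.0 | 188 397.0 | 189 428.0 | 190 462.0 | 191 463.0 | 192 433.0 | 193 409.0 | 194 401.0 | 195 401.0 | 196 399.0 | 197 396.0 | 198 394.0 | 199 390.0 | 200 377.0 | 201 336.0 | 202 264.0 | 203 199.0 | 204 176.0 | 205 181.0 | old_end [(array([324.8, 182.8]), 0.57)]Traceback (most recent call last):
  File "<stdin>", line 4, in <module>
ValueError: it knows: bowl, feeder, jar, old_end, rack, stick, stump, tube, wheel
```

```bash
python3 -m creep '[[0.034,0,0,0,255],[0.0305,-0.0003,0.01,0,255],[0,0,0.03,0,255],[0,0,0.03,0,255],[0,0,0.003,0,255],[0,0,0,0,255],[0,0,0,0,255]]'
python3 w.py
```

```text
t: 28.13
tool_pos: [0.6064, 0.0856, 0.2089]
orientation: [-0.572, 3.088, -0.0]
force: [-0.2, 0.8, 0.8]
opening: 0.0005
t 28.13 tcp [0.6064 0.0856 0.2089] x [-0.934 -0.358 -0.001] y [-0.358  0.934 -0.   ] F [-0.2  0.8  0.8] open 0.0005 q [ 0.06  0.17  1.48 -0.    1.49 -1.88]
```

```bash
python3 -m creep '[[-0.0013,0,0.0026,0,255],[-0.0013,0,0.0026,0,255],[0,0,0,0,255]]'; python3 -m creep '[[-0.0013,0,0.0026,0,255],[-0.0013,0,0.0026,0,255],[0,0,0,0,255]]'
python3 w.py; python3 look.py 29
```

```text
t: 28.38
tool_pos: [0.6096, 0.0868, 0.2032]
orientation: [-0.572, 3.087, -0.0]
force: [-0.3, 0.9, -0.3]
opening: 0.0006
t: 28.63
tool_pos: [0.6119, 0.0877, 0.1976]
orientation: [-0.572, 3.088, -0.0]
force: [0.0, 0.3, 4.7]
opening: 0.0003
t 28.63 tcp [0.6119 0.0877 0.1976] x [-0.934 -0.358 -0.001] y [-0.358  0.934 -0.   ] F [0.  0.3 4.7] open 0.0003 q [ 0.06  0.19  1.48  0.    1.47 -1.88]
```

View pics/c29.png

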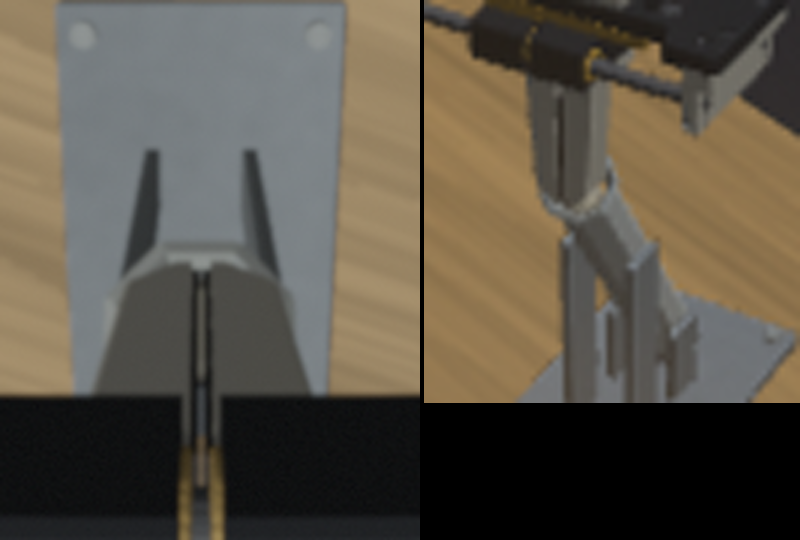

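```bash
python3 -m creep '[[-0.0007,0,0.0013,0,255],[0,0,0,0,255],[0,0,0,0,255]]'; python3 w.py
```

```text
t: 28.98
tool_pos: [0.6121, 0.0878, 0.1963]
orientation: [-0.572, 3.088, -0.0]
force: [0.1, 0.3, 5.0]
opening: 0.0007
t 28.98 tcp [0.6121 0.0878 0.1963] x [-0.934 -0.358 -0.001] y [-0.358  0.934 -0.   ] F [0.1 0.3 5. ] open 0.0007 q [ 0.06  0.2   1.48 -0.    1.47 -1.88]
```

```bash
python3 -m creep '[[0.003,0,-0.01,0,255],[0,0,-0.03,0,255],[-0.015,0,-0.03,0,255],[-0.03,0,-0.012,0,255],[-0.02,0,0,0,255],[0,0,0,0,255],[0,0,0,0,255]]'
python3 w.py; python3 look.py 30;  python3 - <<'E'
from h import *
from scipy.optimize import least_squares
W=camera_params('wrist')
im=cv2.imread('pics/w30.png')[95:225,270:390]; cv2.imwrite('pics/w30z.png',cv2.resize(im,None,fx=5,fy=5,interpolation=2))
im=cv2.imread('pics/s30.png')[140:185,275:325]; cv2.imwrite('pics/s30z.png',cv2.resize(im,None,fx=11,fy=11,interpolation=2))
u=np.array([.934,.358,0]);v=np.array([-.358,.934,0]);m=np.array([.616,.088,.19]); tx=.866*u+[0,0,.5]; a=-.5*u+[0,0,.866]
f=lambda X:((proj(W,X)-[270,95])*5).round(0)
print('mouth',f(m),'rim',f(m+.02*tx),f(m-.02*tx),f(m+.02*v),f(m-.02*v))
for d in (-.003,0,.003,.006): print(d,'flat face lower/upper(r7.5)',f(m-a*d+tx*.0075),f(m-a*d-tx*.0075),'joint',f(m-a*(d+.055)+tx*.01),'joint2',f(m-a*(d+.11)+tx*.01))
im=cv2.imread('pics/w30.png').astype(int).sum(2)
for r in range(145,206): print(r, int(im[r,324:329].mean()), end=' | ')
E
```

```text
t: 29.57
tool_pos: [0.6696, 0.1102, 0.2769]
orientation: [0.572, -3.087, -0.0]
force: [0.1, 0.5, 0.3]
opening: 0.0004
t 29.57 tcp [0.6696 0.1102 0.2769] x [-0.934 -0.359  0.002] y [-0.359  0.934  0.   ] F [0.1 0.5 0.3] open 0.0004 q [ 0.09  0.33  1.17 -0.    1.64 -1.85]
mouth [277. 229.] rim [277. 350.] [277. 113.] [405. 229.] [150. 229.]
-0.003 flat face lower/upper(r7.5) [277. 266.] [277. 176.] joint [279. 391.] joint2 [279. 466.]
0 flat face lower/upper(r7.5) [277. 274.] [277. 185.] joint [279. 396.] joint2 [279. 469.]
0.003 flat face lower/upper(r7.5) [277. 281.] [277. 193.] joint [279. 400.] joint2 [280. 473.]
0.006 flat face lower/upper(r7.5) [278. 288.] [278. 201.] joint [279. 405.] joint2 [280. 476.]
145 465 | 146 466 | 147 466 | 148 467 | 149 474 | 150 488 | 151 499 | 152 500 | 153 488 | 154 459 | 155 425 | 156 411 | 157 408 | 158 409 | 159 410 | 160 410 | 161 409 | 162 408 | 163 408 | 164 407 | 165 405 | 166 403 | 167 402 | 168 401 | 169 400 | 170 399 | 171 396 | 172 395 | 173 392 | 174 392 | 175 392 | 176 395 | 177 398 | 178 399 | 179 398 | 180 397 | 181 395 | 182 393 | 183 391 | 184 389 | 185 386 | 186 384 | 187 388 | 188 409 | 189 447 | 190 463 | 191 440 | 192 409 | 193 397 | 194 395 | 195 392 | 196 391 | 197 389 | 198 385 | 199 365 | 200 313 | 201 236 | 202 187 | 203 187 | 204 199 | 205 201 |
```

View pics/w30z.png

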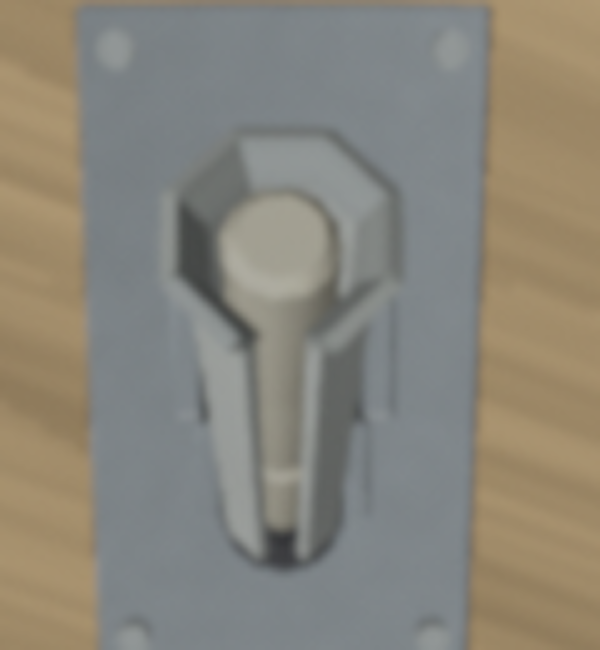

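View pics/s30z.png

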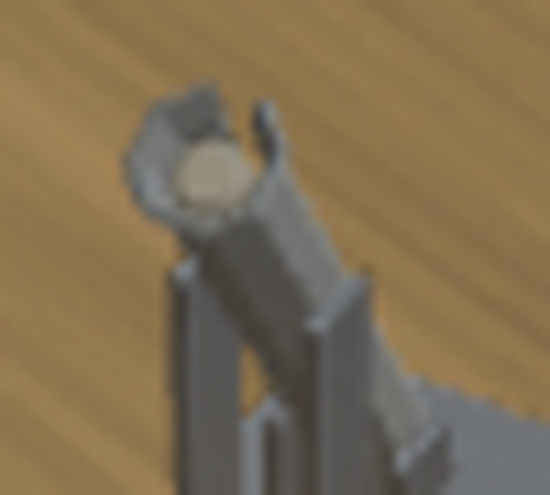

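```bash
python3 -m creep '[[0,0,-0.03,0,255],[0,0,-0.02,0,255],[0,0,0,0,255],[0,0,0,0,255]]'
python3 - <<'E'
from h import *
save('top','t31.png'); save('side','s31.png')
E
```

```text
t: 30.0
tool_pos: [0.6697, 0.1097, 0.3299]
orientation: [-0.571, 3.086, -0.001]
force: [-0.2, 0.0, -0.0]
opening: 0.0007
```

View pics/s31.png

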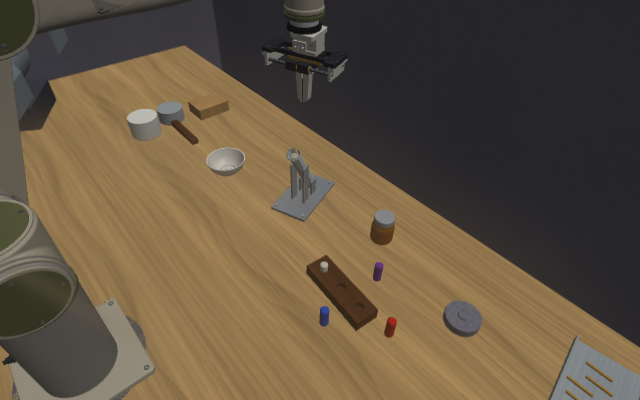

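View pics/t31.png

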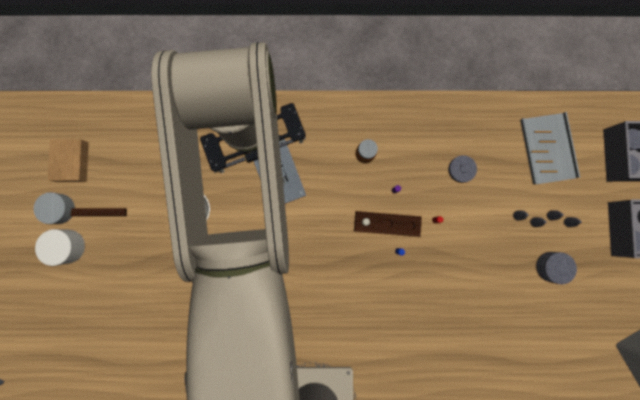

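The bystanders show unmoved: bowl at (226,162), jar (382,228), wheel (462,318), and the blue, red and purple look-alikes. The stump is still in its well at (324,266), the other two wells are empty, and the arm is clear of everything.

```bash
python3 -c "
from plant import *
print(close_job())"
```

```text
the job is handed in; nothing more can be done
None
```

Both full-length sticks are in the feeder tube, one behind the other. The last one sits a few millimetres below the rim. I handed the job in at about 30 s on the robot's clock.

**How it went**
- **First stick:** I tilted it in the grip against the funnel. The first try slipped onto the lower lip and got it only halfway over, so I lifted it and re-entered. I then pushed it about 7 mm below the rim with the closed fingertips.
- **Second stick:** I tilted it to about 30° against the edge of its own well before lifting it out, then inserted it.
- **Pushing the second stick home:** It took three pushes. On the first the fingertips bore on the stick's chamfer, reaching 18 N vertically (about 20 N in all) with the arm giving slightly. The second met no resistance. A look then suggested the stick was still level with the rim or 1–4 mm proud. The third push slid cleanly at about 5 N.

**Last checks**
- **Depth:** My estimates disagree. The camera views put the end between 2 and 7 mm below the rim, and the fingertip position put it at 5–6 mm. All of them have it below the rim.
- **Surroundings:** The last side view shows the stump in its well and the other two wells empty. The jar, wheel, bowl and coloured look-alikes are where they started.
- **Robot:** The arm was clear of everything, with about 0 N on the wrist.

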